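# Hang the rinse cups to drain and cover the clean one

## Task

The two rinse cups have just been washed. First push the drip tray fully home under the drain rack; then hang each cup mouth-down on the angled peg of its own colour so that it seats on the peg's tip, and last set the brass dust hood loosely over the hung red cup, letting it rest there without forcing it. Handle everything gently and leave the measuring tools lying on the plate alone.

Things in the scene. Friction and masses are not known exactly. Their poses are not given: they have to be found in the camera images.
- rack: Grey drain rack fixed on the bench, a horizontal bar 250 mm long (along the rack's y) whose top is 85 mm above the bench, on two end posts. Origin on the bench under the middle of the bar; z up; its -x side is the front, facing roughly the robot. The red peg stands at y +65 mm, the blue one at y -65 mm
- peg_red: Steel draining peg with a red collar (34 mm across, 12 mm high) at its root, fixed on the rack. 24 mm diameter, 90 mm long from the bar to its flat tip, leaning 30 degrees from vertical towards the rack's own -x (front, roughly towards the robot). Origin at its root on top of the bar, z along the peg to its tip. The two pegs stand 130 mm apart.
- peg_blue: Steel draining peg with a blue collar (34 mm across, 12 mm high) at its root, fixed on the rack. 24 mm diameter, 90 mm long from the bar to its flat tip, leaning 30 degrees from vertical towards the rack's own -x (front, roughly towards the robot). Origin at its root on top of the bar, z along the peg to its tip. The two pegs stand 130 mm apart.
- peg_red_tip (a point): Centre of the red-collared peg's tip. A hung cup's closed end rests inside on the tip; its 7 mm radial play lets it sag up to that much below the peg's axis
- peg_blue_tip (a point): Centre of the blue-collared peg's tip; a hung cup rests on it likewise
- tray (a joint): Slide of the aluminium drip tray under the rack (m): 0 is fully home against its stop, positive is pulled out to the front along the rack's -x, up to 0.075. About 1.5 N of friction and light damping; it stays where it is left
- tray_handle (a point): Top of the front face of the tray's black upright handle plate, 85 mm above the bench. The plate is 60 mm wide (along the rack's y) and 14 mm thick, reaches down almost to the bench, in front of the tray (rim 31 mm high). It moves with the tray; when home it lies 109 mm in front of the rack's origin
- cup_red: Round steel rinse cup, closed end painted red, to go on the red-collared peg; stands mouth-down on the plate at the start. 72 mm tall, 3 mm wall, 6 mm thick closed end. Outside: 44 mm diameter over the 37 mm next to the closed end, then flaring to 56 mm at the mouth; bore 38 mm in the straight part. 0.08 to 0.17 kg. Origin at the centre of the mouth, z from mouth to closed end (up at the start)
- cup_blue: Round steel rinse cup, closed end painted blue, to go on the blue-collared peg; stands mouth-down on the plate at the start. 72 mm tall, 3 mm wall, 6 mm thick closed end. Outside: 44 mm diameter over the 37 mm next to the closed end, then flaring to 56 mm at the mouth; bore 38 mm in the straight part. 0.08 to 0.17 kg. Origin at the centre of the mouth, z from mouth to closed end (up at the start)
- cup_red_in (a point): Centre of the inside of the red cup's closed end, 66 mm from its mouth
- cup_blue_in (a point): Centre of the inside of the blue cup's closed end, 66 mm from its mouth
- cup_red_top (a point): Centre of the outside of the red cup's closed end, 72 mm from its mouth
- hood: Brass dust hood like a bigger cup, mouth-down on the plate at the start. 64 mm tall, 3 mm wall, 4 mm closed end. Outside: 58 mm diameter over the 34 mm next to the closed end, then flaring to 72 mm at the mouth; bore 52 mm in the straight part (4 mm play all round on a cup). 0.1 to 0.21 kg. Origin at the centre of its mouth, z from mouth to closed end (up at the start)
- hood_in (a point): Centre of the inside of the hood's closed end, 60 mm from its mouth. In place it rests on the outside of the cup's closed end, the flares still clear of each other
- plate: Scarred cast-iron inspection plate, 440 x 440 mm, 30 mm thick, fixed on the bench; origin under its centre. The cups, hood and tools stand on its top, 30 mm above the bench
- micrometer: Chrome outside micrometer lying on the plate, about 135 mm long and 14 mm high; leave alone. Origin on its underside at the centre of the bow, thimble to its +x
- radius_block: Steel radius block 55 x 30 x 25 mm with one round end; leave alone. Origin on its underside
- dial_cover: Flat brass dial face cover, 60 mm diameter, 9 mm thick; leave alone. Origin at the centre of its underside
- pin_chuck: Black pin chuck lying down, 95 mm long, 14 mm thick; leave alone. Origin on its underside near the middle
Things that resemble listed ones, but are neither listed nor needed, are in the scene too. Several things have the shape of the hood; the one meant has the colours described above.

How it is judged (in metres and radians):
On the way, in this order (a step that is already met when the one before it is completed fails the run):
1. the drip tray is fully home (value of joint tray below 0.006 m), for 0.2 s.
2. one cup hangs seated on the peg of its colour, let go (((distance between cup_red_in and peg_red_tip below 0.013 m and z of cup_red_in in the frame of peg_red between 0.084 and 0.095 m and angle between the z axis of cup_red and the z axis of peg_red, either way round below 0.2 rad and contact force between the fingers and cup_red below 0.3 N and linear speed of cup_red below 0.03 m/s) or (distance between cup_blue_in and peg_blue_tip below 0.013 m and z of cup_blue_in in the frame of peg_blue between 0.084 and 0.095 m and angle between the z axis of cup_blue and the z axis of peg_blue, either way round below 0.2 rad and contact force between the fingers and cup_blue below 0.3 N and linear speed of cup_blue below 0.03 m/s))), for 0.2 s.
3. both cups hang seated on the pegs of their colours, let go (distance between cup_red_in and peg_red_tip below 0.013 m and z of cup_red_in in the frame of peg_red between 0.084 and 0.095 m and angle between the z axis of cup_red and the z axis of peg_red, either way round below 0.2 rad and contact force between the fingers and cup_red below 0.3 N and linear speed of each of cup_red, cup_blue below 0.03 m/s and distance between cup_blue_in and peg_blue_tip below 0.013 m and z of cup_blue_in in the frame of peg_blue between 0.084 and 0.095 m and angle between the z axis of cup_blue and the z axis of peg_blue, either way round below 0.2 rad and contact force between the fingers and cup_blue below 0.3 N), for 0.2 s.
4. the hood rests loosely over the hung red cup, let go (distance between hood_in and cup_red_top below 0.012 m and z of hood_in in the frame of cup_red between 0.068 and 0.077 m and angle between the z axis of hood and the z axis of cup_red, either way round below 0.2 rad and contact force between the fingers and hood below 0.3 N and linear speed of hood below 0.03 m/s), for 0.2 s.
At the end, for the whole second after the job is handed in: Tray within 6 mm of home; each cup hung on the peg of its colour (inner end within 13 mm of the tip, -6 to +5 mm along the peg, within 0.2 rad); hood over the red cup, end on end (within 12 mm, -4 to +5 mm along the axis, 0.2 rad); all let go and at rest (all of step 3 and all of step 4 and value of joint tray below 0.006 m); the robot touches nothing.
It fails at once if a measuring tool on the plate is moved more than 20 mm (distance of any of micrometer, radius_block, dial_cover, pin_chuck from where it was at the start of the episode above 0.02 m).
It fails at once if a cup or the hood is knocked or pressed against the rack or the plate with more than 40 N (contact force between any of cup_red, cup_blue, hood and rack above 40 N or contact force between any of cup_red, cup_blue, hood and plate above 40 N).
It fails at once if the hood is forced onto the cup with more than 25 N (contact force between hood and cup_red above 25 N).
It also fails if it takes over 72 s, if anything falls off the work surface, if the arm or the gripper's body presses on something with over 40 N, if the wrist force passes 120 N, or if a joint passes its speed limit or range.

## Robot

A 6-joint arm with a two-finger parallel gripper is mounted at the origin on the work surface. World frame = base frame: x ahead of the robot, y to its left, z up, the work surface at z = 0. Lengths are in mm, angles in degrees, forces in N, time in s.
With the tool pointing down it reaches from about 200 to 875 mm from the base axis. Payload 3.4 kg.
Tool frame: the origin (TCP) lies at the very end of the fingers, on their centre line; the grasp point (between the pads) lies grasp_offset behind it (grasp_offset is the distance from the TCP to the grasp point, in mm); z points along the fingers, y is the direction in which the jaws open and shut (so a half turn about z gives the same grasp; the last joint's range is limited). The gripper opens to 94 mm and grips with 3 to 60 N. Pads are 16 mm wide; open, the fingers measure 119 mm over their backs; the gripper's body (75 mm by 177 mm) begins 78 mm behind the grasp point.
Start: joints at [57.582, 15.808, 86.224, -0, 77.962, -6.933], TCP at [247.431, 519.079, 205.493] pointing down, gripper open.
Joint ranges: [-165.64, 165.64], [-43.16, 119.46], [12.63, 154.43], [-67.54, 247.53], [6.08, 155.33], [-154.97, 154.97]. Speed limits (degrees/s): [147.25, 147.25, 180, 180, 180, 180].

## Interface

Orientations are given as a 3x3 rotation matrix whose columns are the frame's x, y, z axes.
In Python, from workcell import state, get_image, get_calibration, sign_off, look_for, cut_out, grasp_offset gives the robot as it stands.
- The arm moves only by the tool apply_moves, never from a script. Its argument "deltas" is a list of rows, each a list of 7 numbers: the opening in per cent of the stroke, from 0 (shut) to 100 (fully open), then the shift along the tool's x, y, z in cm, then the turn, a rotation vector about the tool's x, y, z in degrees. A call has 1 to 5 rows; each row shifts and turns the commanded pose from where the row before left it, along the tool's axes as they then stand; what a row does not reach is not made up. A row lasts 1/12 s, in which the tool goes at most 41.7 mm and 7.16 degrees, less where a joint would pass 70% of its speed; a pose out of reach is approached as far as the arm can. A call with a gripper value outside its range is refused whole. The fingers move at their own pace and stop on an object; "squeeze" is the grip in N (left out, the last holds). Time passes only in rows, so rows that do not move let the fingers close. It gives the time, the measured TCP pose, the force and the opening at its end, in the units of the state.
- state(): the state, without advancing time (a new reading comes with each control period).
- get_image(name): name is "scene" or "top"; returns the picture (384x512x3 uint8, blue, green, red); there is no depth.
- get_calibration(name): a dict with "camera_matrix" (3x3 intrinsics, pixels), "R" (3x3) and "t" (3): a world point X has camera coordinates R X + t. Camera axes: x right, y down, z forward; pixel columns grow to the right and rows downward; lengths in mm; the calibration is good to about 2 mm. A picture is of the moment at which its call begins. get_calibration takes no time and is no camera call.
- sign_off(): hands the job in, once; it reports no verdict.
Trained networks look in the newest picture that a camera, given by its name, has taken for a name from the list of things; names that differ only in an ending like _2 or _b are one class to them, and where a whole thing is asked for, a point or a joint stands for the part that bears it (a point fixed in the world has none). Each returns a list of dicts, best first, with "conf" (0 to 1); they miss things now and then, are a little off and sometimes report something else, mostly with a low value. They report only what shows in the picture. A call takes as long as a camera call. They do not tell look-alikes from the thing itself.
- look_for(target, camera): "position" ([x, y, z] in mm, in world coordinates, good to about 4 mm: the middle of the surface that is visible of it).
- cut_out(target, camera): "mask" (384x512 bool, what is visible of it).
The state is a dict: "time": time; "joints": joint angles; "qd": joint speeds; "joint_efforts": joint torques, N m; "ee_pos": TCP position; "eef_rot": TCP orientation; "ft_force": force on the tool from outside, world axes, zero at the start; "moment": the same for the moment, N m; "width": opening from 0.0 (shut) to 1.0 (fully open).
Only numpy, scipy, OpenCV 4.12 (cv2) and the standard library are available. Lean on these libraries where they do the work, as an engineer would, in place of code of your own. Each camera call takes 0.05 s, during which the arm holds its last target. There are 200 camera calls.

## Working session

There is one attempt and no reset: what is moved stays moved. The work goes in short steps, Python scripts to look and compute and a tool call to move; the robot and the scene stay as the last step left them, time stands still between calls to the robot, and variables do not carry over. Pictures are saved under pics/ and viewed, about 8 in all and at most 12, crops included, and the job is handed in when it is done.

Besides the shell and the picture viewer there is one more tool, called as name(argument=value, ...), one argument or row to a line, values as JSON. apply_moves: Moves the arm, as the interface text tells. Its arguments: {"type":"object","properties":{"deltas":{"type":"array"},"squeeze":{"type":"number"}},"required":["deltas"]}

```bash
mkdir -p pics; python3 - <<'E'
from workcell import *
import cv2,numpy as np
print(state(), grasp_offset)
for n in("scene","top"):
    im=get_image(n); cv2.imwrite(f"pics/{n}0.png",im)
    c=get_calibration(n); print(n,c, -np.array(c["R"]).T@np.array(c["t"]))
    for t in("rack","peg_red","peg_blue","tray_handle","cup_red","cup_blue","hood","plate","micrometer","radius_block","dial_cover","pin_chuck"):
        print(t,[(np.round(d["position"]).tolist(),round(d["conf"],2)) for d in look_for(t,n)])
E
```

```text
{'time': 0.0, 'joints': array([ 5.75814580e+01,  1.58468447e+01,  8.62929007e+01, -2.11189332e-03,
        7.79628383e+01, -6.93306740e+00]), 'qd': array([-0.02708695, -0.05592305,  0.00736327, -0.03708452, -0.06804809,
        0.052405  ]), 'joint_efforts': array([ 1.81326966e-03, -4.04591203e+01, -2.37238169e+01,  7.03685498e-02,
        3.44946014e-02, -1.42430472e-04]), 'ee_pos': array([247.12925894, 518.56220037, 204.62862544]), 'eef_rot': array([[-9.02697635e-01,  4.30274467e-01, -9.29414093e-04],
       [ 4.30275433e-01,  9.02696355e-01, -1.53071834e-03],
       [ 1.80349696e-04, -1.78167988e-03, -9.99998397e-01]]), 'ft_force': array([-0.57700636, -0.31795314, -0.85031755]), 'moment': array([ 0.04766098, -0.01011638, -0.01339125]), 'width': 0.9996410890985831} 18.8
scene {'camera_matrix': array([[435.50330404,   0.        , 258.82058386],
       [  0.        , 435.50330404, 193.96781202],
       [  0.        ,   0.        ,   1.        ]]), 'R': array([[ 0.7383237 ,  0.6742739 , -0.01525822],
       [ 0.49882205, -0.56115248, -0.66051833],
       [-0.45393246,  0.4800652 , -0.
[... 1530 characters left out ...]
0, 140.0], 0.69), ([502.0, -303.0, 105.0], 0.5)]
tray_handle [([548.0, 142.0, 10.0], 0.91)]
cup_red [([499.0, -301.0, 105.0], 0.91), ([544.0, 143.0, 10.0], 0.31)]
cup_blue []
hood [([318.0, -275.0, 62.0], 0.94), ([411.0, -15.0, 65.0], 0.88), ([313.0, -152.0, 67.0], 0.85), ([483.0, -164.0, 99.0], 0.7), ([504.0, -304.0, 99.0], 0.41)]
plate [([590.0, -309.0, 30.0], 0.68), ([706.0, -134.0, 46.0], 0.19)]
micrometer [([616.0, -201.0, 102.0], 0.7), ([709.0, -132.0, 44.0], 0.65)]
radius_block [([615.0, -395.0, 52.0], 0.56), ([502.0, -300.0, 103.0], 0.46)]
dial_cover [([676.0, -282.0, 38.0], 0.62), ([504.0, -302.0, 103.0], 0.57)]
pin_chuck [([618.0, 85.0, 138.0], 0.66), ([603.0, -482.0, 44.0], 0.47)]
```

```bash
python3 - <<'E'
import cv2,numpy as np
a=cv2.imread("pics/scene0.png");b=cv2.imread("pics/top0.png")
cv2.imwrite("pics/s1.png",cv2.resize(a,(800,600),interpolation=cv2.INTER_CUBIC))
cv2.imwrite("pics/t1.png",cv2.resize(b,(800,600),interpolation=cv2.INTER_CUBIC))
E
```

```text
(no output)
```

View pics/s1.png

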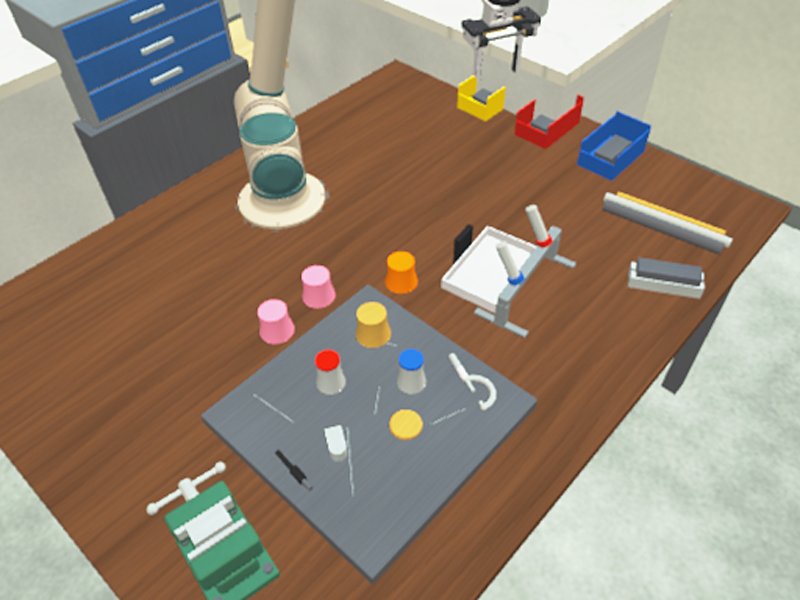

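View pics/t1.png

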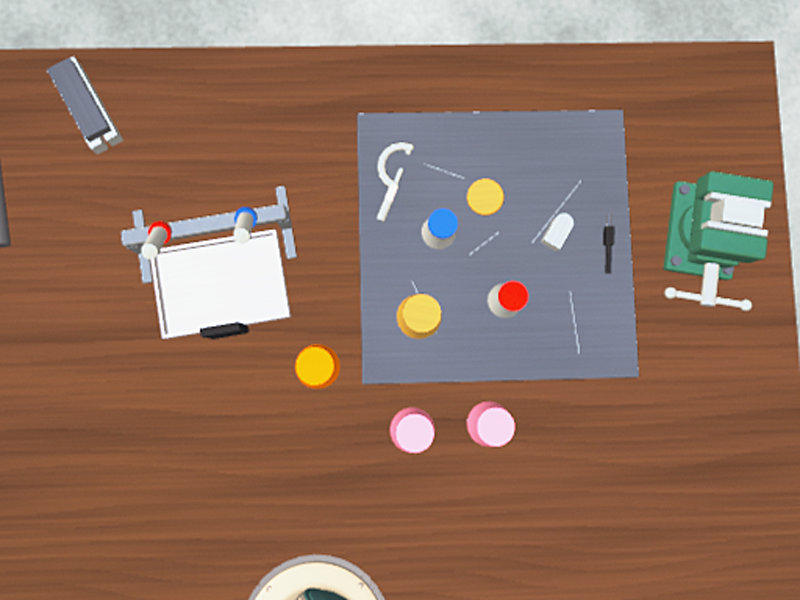

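Scene 800x600: brass hood candidates are the orange look-alike on the bench (400,272), pink ones (275,320) and (317,285), and the brass one on the plate (372,325). I choose the last. The red cup is at (329,372), the blue at (411,370), the rack at (530,265), and the tray is pulled out with its black handle at (463,243). Next I fit poses to silhouettes and check the hood in a crop.

```bash
cat > h.py <<'E'
from workcell import *
import cv2,numpy as np
from scipy.optimize import minimize
from scipy.spatial.transform import Rotation as Ro
C={n:get_calibration(n) for n in("scene","top")}
def proj(n,P):
    c=C[n]; q=(np.asarray(P)@np.array(c["R"]).T+c["t"])@np.array(c["camera_matrix"]).T
    return q[:,:2]/q[:,2:]
def back(n,uv,z):
    c=C[n]; R=np.array(c["R"]); d=R.T@np.linalg.solve(c["camera_matrix"],[uv[0],uv[1],1.]); o=-R.T@c["t"]
    return o+d*(z-o[2])/d[2]
def rings(prof):  # [(r,z)]
    a=np.linspace(0,2*np.pi,33)[:-1]
    return np.concatenate([np.c_[r*np.cos(a),r*np.sin(a),0*a+z] for r,z in prof])
CUP=rings([(28,0),(22,35),(22,72)]); HOOD=rings([(36,0),(29,30),(29,64)]); PEG=rings([(17,0),(17,12),(12,90)])
def sil(n,P,S=4):
    m=np.zeros((384*S,512*S),np.uint8); h=cv2.convexHull(((proj(n,P)+.5)*S).astype(np.float32)).astype(np.int32)
    cv2.fillConvexPoly(m,h,1); return cv2.resize(m.astype(np.float32),(512,384),interpolation=cv2.INTER_AREA)
def iou(n,P,M):
    s=sil(n,P); return np.minimum(s,M).sum()/np.maximum(s,M).sum()
def rackR(yaw): return Ro.from_euler('z',yaw,degrees=True).as_matrix()
TILT=Ro.from_euler('y',-30,degrees=True).as_matrix()
def mask(t,n,near=None):
    r=cut_out(t,n)
    if near is not None:
        u=proj(n,[near])[0]; r=[d for d in r if np.hypot(*(np.argwhere(d["mask"]).mean(0)[::-1]-u))<15]
    return r[0]["mask"].astype(np.float32) if r else None
def rot(yaw,tilt):  # tool y along rack y, tool z = down tilted forward
    # columns x,y,z
    y=np.array([0,1,0.]); z=np.array([np.sin(np.radians(tilt)),0,-np.cos(np.radians(tilt))])
    return rackR(yaw)@np.c_[np.cross(y,z),y,z]
def plan(p,R=None,ref=None):
    s=state(); Rc=s["eef_rot"]; R=Rc if R is None else R
    rv=Ro.from_matrix(Rc.T@R).as_rotvec(degrees=True)
    d0=Rc.T@(np.array(p)-s["ee_pos"]); d1=R.T@(np.array(p)-s["ee_pos"])
    print("t",round(s["time"],2),"pos",s["ee_pos"].round(1),"w",round(s["width"],3),"F",s["ft_force"].round(1),"rotvec",rv.round(1),"shift cm now-axes",(d0/10).round(2),"after-turn axes",(d1/10).round(2))
E
python3 - <<'E'
from h import *
for n in C:get_image(n)
res={}
for t,P,g in(("cup_red",CUP,(499,-301,65)),("cup_blue",CUP,(614,-203,65)),("hood",HOOD,(483,-164,62))):
    M={n:mask(t,n,g) for n in C}; 
    for sel in(["scene"],["top"],list(C)):
        sel=[n for n in sel if M[n] is not None]
        if not sel: continue
        f=lambda x:-sum(iou(n,P+[x[0],x[1],30],M[n]) for n in sel)/len(sel)
        r=minimize(f,g[:2],method="Nelder-Mead",options=dict(initial_simplex=[[g[0],g[1]],[g[0]+10,g[1]],[g[0],g[1]+10]]))
        print(t,sel,r.x.round(1),round(r.fun,3))
M={}
for n in C:
    for t,g in(("peg_red",(587,206,125)),("peg_blue",(606,82,125))): M[t,n]=mask(t,n,g)
def pegP(x,s): return np.r_[PEG]@TILT.T@rackR(x[2]).T+rackR(x[2])@[0,s*65,0]+[x[0],x[1],85]
for sel in(["scene"],["top"],list(C)):
    f=lambda x:-np.mean([iou(n,pegP(x,1 if t=="peg_red" else -1),m) for (t,n),m in M.items() if n in sel and m is not None])
    r=minimize(f,(630,150,8.7),method="Nelder-Mead",options=dict(initial_simplex=[[630,150,8.7],[620,150,8],[630,140,8],[630,150,13]]))
    print("rack",sel,r.x.round(2),round(r.fun,3),[k for k in M if M[k] is None])
X=r.x
# handle: dark pixels, near the tray
im=get_image("top"); hs=cv2.cvtColor(im,cv2.COLOR_BGR2HSV)
m=(hs[...,2]<60); m[:195]=0;m[225:]=0;m[:,:120]=0;m[:,165:]=0
uv=np.argwhere(m)[:,::-1]; print("handle px",uv.min(0),uv.max(0))
o=X[:2]
for z in(85,43):
    for p in(uv[uv[:,0].argmin()],uv[uv[:,0].argmax()],uv.mean(0)):
        w=back("top",p,z)-[X[0],X[1],0]; print(z,(rackR(X[2]).T@w).round(1))
a=im[175:230,90:250]; b=get_image("scene")[170:250,170:290]
cv2.imwrite("pics/c2.png",np.vstack([cv2.resize(a,(640,220),interpolation=2),cv2.resize(b,(640,370),interpolation=2)]))
E
```

```text
cup_red ['scene'] [ 502.3 -308. ] -0.922
cup_red ['top'] [ 507.2 -308.9] -0.897
cup_red ['scene', 'top'] [ 505.4 -308.8] -0.884
cup_blue ['scene'] [ 617.6 -205.3] -0.916
cup_blue ['top'] [ 621.3 -207.5] -0.962
cup_blue ['scene', 'top'] [ 620.5 -207.4] -0.916
hood ['scene'] [ 481.9 -169.6] -0.937
hood ['scene'] [ 481.9 -169.6] -0.937
rack ['scene'] [623.91 156.8   10.33] -0.847 [('peg_red', 'scene')]
rack ['top'] [631.58 154.91   8.42] -0.816 [('peg_red', 'scene')]
rack ['scene', 'top'] [629.26 155.05   9.52] -0.809 [('peg_red', 'scene')]
handle px [128 207] [158 216]
85 [-158.5   30.9   85. ]
85 [-167.1  -38.2   85. ]
85 [-166.9   -6.2   85. ]
43 [-154.4   40.    43. ]
43 [-163.2  -31.8   43. ]
43 [-163.     1.5   43. ]
```

View pics/c2.png

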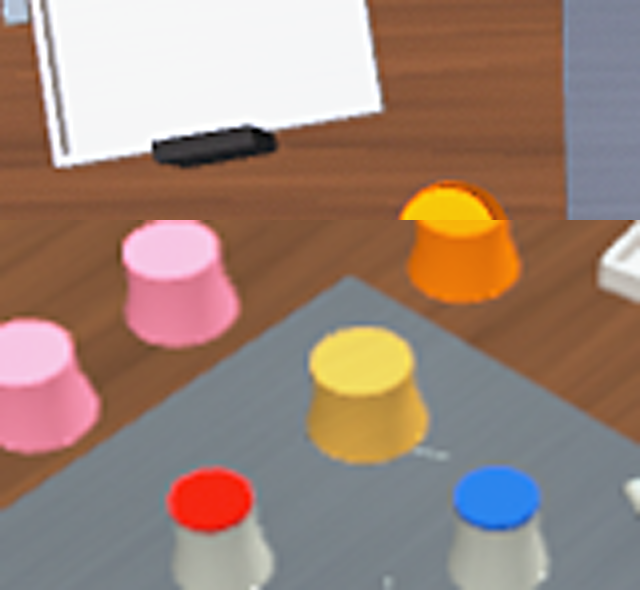

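The crop confirms that the one on the plate is brass; the orange one stands on the bench. The tray is about 57 mm out (handle at top px 143,212), so I go to the front of it first.

```bash
python3 - <<'E'
from h import *
plan(np.r_[np.array([629,155])+rackR(9.2)[:2,:2]@[-205,0],120],rot(9.2,0))
E
```

```text
t 2.0 pos [247.4 519.1 205.5] w 1.0 F [ 0.1 -0.3 -0.6] rotvec [  0.   -0.  -34.7] shift cm now-axes [-33.25 -28.11   8.54] after-turn axes [-11.34 -42.04   8.55]
```

apply_moves(
  deltas=[
    [0,0,0,0,0,0,-6.94],
    [0,0,0,0,0,0,-6.94],
    [0,0,0,0,0,0,-6.94],
    [0,0,0,0,0,0,-6.94],
    [0,0,0,0,0,0,-6.94],
  ],
  squeeze=10,
)

```text
time: 2.42
ee_pos: [247.4, 519.1, 205.5]
eef_rot: [[-0.986, -0.166, 0.0], [-0.166, 0.986, 0.0], [-0.0, 0.0, -1.0]]
ft_force: [0.3, 0.1, -0.0]
width: 0.679
```

apply_moves(
  deltas=[
    [0,-0.95,-3.5,0.7,0,0,0],
    [0,-0.95,-3.5,0.7,0,0,0],
    [0,-0.95,-3.5,0.7,0,0,0],
    [0,-0.95,-3.5,0.7,0,0,0],
    [0,-0.95,-3.5,0.7,0,0,0],
  ],
)

```text
time: 2.83
ee_pos: [322.6, 352.6, 170.3]
eef_rot: [[-0.987, -0.161, 0.001], [-0.161, 0.987, 0.0], [-0.001, 0.0, -1.0]]
ft_force: [1.4, -0.3, -0.4]
width: 0.327
```

apply_moves(
  deltas=[
    [0,-0.95,-3.5,0.7,0,0,0],
    [0,-0.95,-3.5,0.7,0,0,0],
    [0,-0.95,-3.5,0.7,0,0,0],
    [0,-0.95,-3.5,0.7,0,0,0],
    [0,-0.95,-3.5,0.7,0,0,0],
  ],
)

```text
time: 3.25
ee_pos: [397.8, 187.3, 135.5]
eef_rot: [[-0.987, -0.16, 0.001], [-0.16, 0.987, 0.0], [-0.001, 0.0, -1.0]]
ft_force: [0.8, 0.5, 0.1]
width: 0.008
```

apply_moves(
  deltas=[
    [0,-0.95,-3.5,0.7,0,0,0],
    [0,-0.95,-3.5,0.8,0,0,0],
    [0,0,0,0,0,0,0],
    [0,0,0,0,0,0,0],
  ],
)

```text
time: 3.58
ee_pos: [427.7, 121.3, 120.2]
eef_rot: [[-0.988, -0.156, -0.001], [-0.156, 0.988, 0.0], [0.001, 0.0, -1.0]]
ft_force: [-1.0, 0.8, -0.8]
width: 0.003
```

```bash
python3 - <<'E'
from h import *
plan(np.r_[np.array([629,155])+rackR(9.2)[:2,:2]@[-205,0],60],rot(9.2,0))
ims=[get_image("top")[140:240,70:200],get_image("scene")[90:220,270:390]]
cv2.imwrite("pics/c3.png",np.hstack([cv2.resize(ims[0],(400,308),interpolation=2),cv2.resize(ims[1],(284,308),interpolation=2)]))
# peg/collar colours full-res
im=get_image("top"); hs=cv2.cvtColor(im,cv2.COLOR_BGR2HSV)
for n in C:
    hs=cv2.cvtColor(get_image(n),cv2.COLOR_BGR2HSV)
    for nm,lo in(("red",None),("blue",(105,130,60))):
        m=cv2.inRange(hs,(105,130,60),(130,255,255)) if nm=="blue" else cv2.inRange(hs,(0,150,80),(8,255,255))|cv2.inRange(hs,(172,150,80),(180,255,255))
        k,l,st,ce=cv2.connectedComponentsWithStats(m)
        for s,c in zip(st[1:],ce[1:]):
            if s[4]>15: print(n,nm,s,c.round(1))
E
```

```text
t 3.58 pos [427.7 121.3 120.2] w 0.003 F [-1.   0.8 -0.8] rotvec [ 0.  -0.  -0.2] shift cm now-axes [0.08 0.11 6.02] after-turn axes [0.09 0.11 6.02]
scene red [329  61  44  35 648] [349.1  80.2]
scene red [343 151  10   7  35] [348.1 154.8]
scene red [201 224  16  13 165] [209.  230.1]
scene blue [  40    0   96   38 1389] [76.5 15. ]
scene blue [  49    1   94   57 1720] [95.3 29.4]
scene blue [  57   20   90   57 1544] [101.5  48.6]
scene blue [ 370   72   46   43 1002] [392.6  92.5]
scene blue [325 174  10   8  37] [330.4 178.8]
scene blue [255 223  16  14 178] [262.6 229.6]
top red [ 95 141  14  16  78] [102.8 145.9]
top red [319 180  19  19 293] [328. 189.]
top blue [150 133  14  12  58] [157.3 136.6]
top blue [274 133  19  20 283] [283.  142.5]
```

View pics/c3.png

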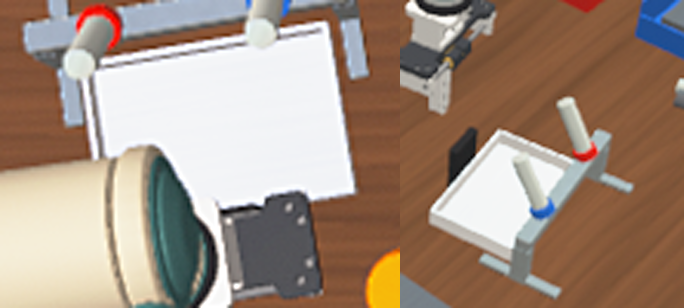

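```bash
python3 - <<'E'
from h import *
from scipy.optimize import least_squares
for n,r,b in(("top",(328,189),(283,142.5)),("scene",(209,230.1),(262.6,229.6))): print(n,"red",back(n,r,102).round(1),"blue",back(n,b,102).round(1))
for n,r,b in(("top",(96,160.5),(155.5,150.7)),("scene",(341,133.5),(321.1,157.6))): print(n,"tips",back(n,r,163).round(1),back(n,b,163).round(1))
obs=[("top",1,"tip",(96,160.5)),("top",-1,"tip",(155.5,150.7)),("scene",1,"tip",(341,133.5)),("scene",-1,"tip",(321.1,157.6)),
("top",1,"bx",(95,108.9,141)),("top",-1,"bx",(150,164,133)),("scene",1,"bx",(343,353,None)),("scene",-1,"bx",(325,335,None))]
COL=rings([(17,0),(17,12)])
def res(x,sel):
    o=[]
    for n,s,k,v in obs:
        if n not in sel: continue
        R=rackR(x[2]); T=np.array([x[0],x[1],85])+R@[0,s*65,0]
        if k=="tip": o+=list(proj(n,[T+R@TILT@[0,0,90]])[0]-v)
        else:
            q=proj(n,COL@(R@TILT).T+T)+.5; o+=[(q[:,0].min()-v[0])*.5,(q[:,0].max()-v[1])*.5]
            if v[2]: o+=[.5*(q[:,1].min()-v[2])]
    return np.array(o)
for sel in(["top"],["scene"],["top","scene"]):
    r=least_squares(res,(629,155,9),args=(sel,)); print(sel,r.x.round(2),r.fun.round(1))
print(state()["eef_rot"].round(3))
E
```

```text
top red [ 507.  -308.5  102. ] blue [ 619.4 -206.7  102. ]
scene red [ 506.9 -309.6  102. ] blue [ 618.9 -207.3  102. ]
top tips [575.2 211.  163. ] [594.3  81.5 163. ]
scene tips [580.3 213.8 163. ] [599.8  81.8 163. ]
['top'] [629.02 154.03   8.7 ] [-0.2  0.2 -0.7 -0.   0.   1.   0.1  0.2  0.7 -0.5]
['scene'] [633.33 152.93   8.07] [-0.7  0.4 -0.4 -0.4  0.5  1.   0.   0.8]
['top', 'scene'] [630.28 154.2    8.57] [-0.3 -0.4 -0.8 -0.5 -1.4 -0.2 -0.9 -0.9 -0.   0.9 -0.2  0.2  0.6 -0.8
  0.1  0.6 -0.2  0.6]
[[-0.987 -0.162  0.   ]
 [-0.162  0.987  0.   ]
 [-0.001  0.    -1.   ]]
```

apply_moves(
  deltas=[
    [0,0,0.1,2,0,0,0],
    [0,0,0,2,0,0,0],
    [0,0,0,2,0,0,0],
    [0,0,0,0,0,0,0],
  ],
)

```text
time: 4.17
ee_pos: [423.9, 124.6, 58.0]
eef_rot: [[-0.987, -0.162, -0.006], [-0.162, 0.987, -0.001], [0.006, 0.0, -1.0]]
ft_force: [-0.3, -0.3, 0.5]
width: 0.009
```

apply_moves(
  deltas=[
    [0,-0.8,0,0,0,0,0],
    [0,-0.8,0,0,0,0,0],
    [0,-0.8,0,0,0,0,0],
    [0,-0.8,0,0,0,0,0],
    [0,-0.8,0,0,0,0,0],
  ],
)

```text
time: 4.58
ee_pos: [467.4, 130.4, 61.2]
eef_rot: [[-0.987, -0.16, 0.0], [-0.16, 0.987, 0.0], [-0.0, 0.0, -1.0]]
ft_force: [-1.2, 0.2, 1.3]
width: 0.01
```

apply_moves(
  deltas=[
    [0,-0.8,0,0,0,0,0],
    [0,-0.8,0,0,0,0,0],
    [0,-0.8,0,0,0,0,0],
    [0,-0.8,0,0,0,0,0],
    [0,-0.5,0,0,0,0,0],
  ],
)

```text
time: 5.0
ee_pos: [504.5, 136.1, 60.4]
eef_rot: [[-0.987, -0.16, 0.001], [-0.16, 0.987, -0.0], [-0.001, -0.0, -1.0]]
ft_force: [-1.7, -1.1, 1.7]
width: 0.002
```

apply_moves(
  deltas=[
    [0,-0.2,0,0,0,0,0],
    [0,-0.2,0,0,0,0,0],
    [0,-0.1,0,0,0,0,0],
    [0,0,0,0,0,0,0],
  ],
)

```text
time: 5.33
ee_pos: [508.2, 136.8, 60.4]
eef_rot: [[-0.987, -0.16, 0.0], [-0.16, 0.987, 0.0], [-0.0, -0.0, -1.0]]
ft_force: [-0.0, -0.1, 0.0]
width: 0.006
```

apply_moves(
  deltas=[
    [0,-0.2,0,0,0,0,0],
    [0,-0.15,0,0,0,0,0],
    [0,-0.15,0,0,0,0,0],
    [0,-0.1,0,0,0,0,0],
  ],
)

```text
time: 5.67
ee_pos: [511.0, 137.4, 60.3]
eef_rot: [[-0.987, -0.16, -0.006], [-0.16, 0.987, -0.001], [0.006, -0.0, -1.0]]
ft_force: [-7.7, -2.3, 5.9]
width: 0.002
```

apply_moves(
  deltas=[
    [0,-0.1,0,0,0,0,0],
    [0,-0.1,0,0,0,0,0],
  ],
)

```text
time: 5.83
ee_pos: [510.9, 137.4, 60.2]
eef_rot: [[-0.987, -0.16, -0.01], [-0.16, 0.987, -0.002], [0.01, 0.0, -1.0]]
ft_force: [-11.1, -2.9, 8.3]
width: 0.003
```

```bash
python3 - <<'E'
from h import *
plan((500,0,100)); im=get_image("scene")[90:210,280:380]
cv2.imwrite("pics/c4.png",cv2.resize(im,(600,720),interpolation=2)[:600])
E
```

```text
t 5.83 pos [510.9 137.4  60.2] w 0.003 F [-11.1  -2.9   8.3] rotvec [0. 0. 0.] shift cm now-axes [  3.32 -13.39  -3.95] after-turn axes [  3.32 -13.39  -3.95]
```

View pics/c4.png

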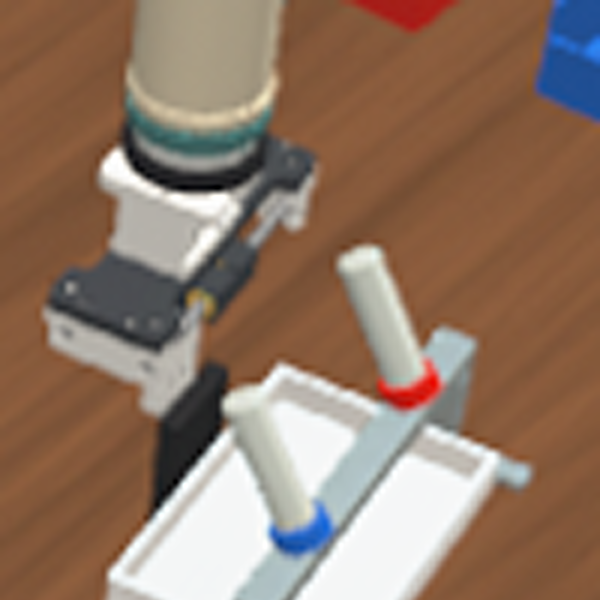

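The picture shows the tray pushed under the rack with its handle at the fingers, and the force rose to 11 N with no more travel, so it is home. Next: back off, lift and go to the blue cup.

apply_moves(
  deltas=[
    [0,1,0,0,0,0,0],
    [0,1.5,0,-1,0,0,0],
    [30,1,0,-3.5,0,0,0],
    [60,0,0,-3.5,0,0,0],
    [85,0,0,0,0,0,0],
  ],
)

```text
time: 6.3
ee_pos: [486.3, 133.5, 146.9]
eef_rot: [[-0.987, -0.16, 0.015], [-0.16, 0.987, 0.002], [-0.015, 0.0, -1.0]]
ft_force: [0.4, 0.2, 1.2]
width: 0.182
```

```bash
python3 - <<'E'
from h import *
for r,b in(((339.9,132.6),(319.6,156.6)),): print("tips scene",back("scene",r,163).round(1),back("scene",b,163).round(1))
plan((619,-207,130),rot(8.6,0))
E
```

```text
tips scene [575.1 215.  163. ] [593.7  82.3 163. ]
t 6.3 pos [486.3 133.5 146.9] w 0.182 F [0.4 0.2 1.2] rotvec [0.  0.9 0.6] shift cm now-axes [ -7.62 -35.74   1.8 ] after-turn axes [ -8.03 -35.65   1.69]
```

apply_moves(
  deltas=[
    [85,-0.8,-3.56,0,0,0,0],
    [85,-0.8,-3.56,0,0,0,0],
    [85,-0.8,-3.56,0,0,0,0],
    [85,-0.8,-3.56,0,0,0,0],
    [85,-0.8,-3.56,0,0,0,0],
  ],
)

```text
time: 6.72
ee_pos: [550.9, -38.3, 140.7]
eef_rot: [[-0.987, -0.16, 0.003], [-0.16, 0.987, -0.0], [-0.003, -0.001, -1.0]]
ft_force: [0.1, -0.1, 0.3]
width: 0.537
```

apply_moves(
  deltas=[
    [85,-0.8,-3.56,0,0,0,0],
    [85,-0.8,-3.56,0,0,0,0],
    [85,-0.8,-3.56,0,0,0,0],
    [85,-0.8,-3.56,0,0,0,0],
    [85,-0.8,-3.56,1.7,0,0,0],
  ],
)

```text
time: 7.13
ee_pos: [621.2, -209.1, 126.5]
eef_rot: [[-0.987, -0.16, 0.009], [-0.16, 0.987, -0.003], [-0.009, -0.005, -1.0]]
ft_force: [0.3, 0.9, 0.8]
width: 0.845
```

apply_moves(
  deltas=[
    [85,0,0,0,0,0,0],
    [85,0,0,0,0,0,0],
  ],
)

```text
time: 7.3
ee_pos: [617.7, -207.8, 121.6]
eef_rot: [[-0.988, -0.157, -0.001], [-0.157, 0.988, 0.001], [0.0, 0.001, -1.0]]
ft_force: [-0.4, -0.3, 0.2]
width: 0.853
```

```bash
python3 - <<'E'
from h import *
plan((619.2,-207,65),rot(8.5,0))
E
```

```text
t 7.3 pos [ 617.7 -207.8  121.6] w 0.853 F [-0.4 -0.3  0.2] rotvec [ 0.1 -0.   0.5] shift cm now-axes [-0.16  0.05  5.66] after-turn axes [-0.16  0.06  5.66]
```

apply_moves(
  deltas=[
    [85,-0.16,0.05,1.4,0,0,0],
    [85,0,0,1.4,0,0,0],
    [85,0,0,1.4,0,0,0],
    [85,0,0,1.4,0,0,0.5],
    [60,0,0,0.05,0,0,0],
  ],
)

```text
time: 7.72
ee_pos: [617.1, -202.9, 64.7]
eef_rot: [[-0.988, -0.153, -0.004], [-0.153, 0.988, 0.003], [0.003, 0.003, -1.0]]
ft_force: [-0.9, 0.7, -1.0]
width: 0.812
```

apply_moves(
  deltas=[
    [30,0,0,0,0,0,0],
    [30,0,0,0,0,0,0],
    [30,0,0,0,0,0,0],
    [30,0,0,0,0,0,0],
    [30,0,0,0,0,0,0],
  ],
  squeeze=15,
)

```text
time: 8.13
ee_pos: [619.5, -205.6, 68.0]
eef_rot: [[-0.988, -0.152, 0.002], [-0.152, 0.988, -0.001], [-0.002, -0.001, -1.0]]
ft_force: [0.6, -0.3, 0.7]
width: 0.463
```

apply_moves(
  deltas=[
    [30,0,0,0,0,0,0],
    [30,0,0,0,0,0,0],
    [30,0,0,-0.5,0,0,0],
    [30,0,0,-1.0,0,0,0],
  ],
)

```text
time: 8.47
ee_pos: [617.5, -204.7, 80.9]
eef_rot: [[-0.988, -0.151, -0.003], [-0.151, 0.988, 0.002], [0.003, 0.002, -1.0]]
ft_force: [0.5, 0.0, -0.5]
width: 0.46
```

```bash
cat >> h.py <<'E'
YAW=8.5; TIP={"red":np.array([574.9,211.7,163]),"blue":np.array([594.1,83.1,163])}
PZ=rackR(YAW)@TILT@[0,0,1]
def at(c,u,up=0): # TCP when grasped 37mm below closed end (TCP at z 65): closed-end inside u mm above tip along peg, up mm perpendicular
    return TIP[c]+PZ*(u+66-35)-PZ*66+up*(rackR(YAW)@TILT@[1,0,0])
E
python3 - <<'E'
from h import *
for u in(110,72,0): print(u,at("blue",u).round(1))
plan(at("blue",110),rot(YAW,30))
E
```

```text
110 [557.   77.6 228. ]
72 [575.8  80.4 195. ]
0 [611.4  85.7 132.7]
t 8.47 pos [ 617.5 -204.7   80.9] w 0.46 F [ 0.5  0.  -0.5] rotvec [  0.2 -30.2   0.2] shift cm now-axes [  1.75  28.85 -14.64] after-turn axes [ -5.78  28.81 -13.64]
```

apply_moves(
  deltas=[
    [30,0,0,-2.6,0,0,0],
    [30,0,0,-3.6,0,0,0],
    [30,0,0,-3.6,0,0,0],
    [30,0,0,-3.6,0,0,0],
    [30,0,0,-1.2,0,0,0],
  ],
)

```text
time: 8.88
ee_pos: [621.0, -206.2, 234.9]
eef_rot: [[-0.988, -0.152, 0.009], [-0.152, 0.988, -0.004], [-0.008, -0.005, -1.0]]
ft_force: [0.6, -0.9, -0.7]
width: 0.459
```

apply_moves(
  deltas=[
    [30,0,2,0,0,-2,0],
    [30,0,3.6,0,0,-4,0],
    [30,0,3.6,0,0,-4,0],
    [30,0,3.6,0,0,-4,0],
    [30,0,3.6,0,0,-4,0],
  ],
)

```text
time: 9.3
ee_pos: [593.3, -41.9, 228.7]
eef_rot: [[-0.939, -0.151, 0.309], [-0.143, 0.989, 0.047], [-0.313, 0.0, -0.95]]
ft_force: [0.3, 0.5, -0.5]
width: 0.462
```

apply_moves(
  deltas=[
    [30,0,3.6,0,0,-4,0],
    [30,0,3.6,0,0,-4,0],
    [30,0,3.2,0,0,-3,0],
    [30,0,2,0,0,-1.2,0],
    [30,0,0,0,0,0,0],
  ],
)

```text
time: 9.72
ee_pos: [571.2, 82.9, 227.2]
eef_rot: [[-0.855, -0.156, 0.495], [-0.134, 0.988, 0.08], [-0.501, 0.002, -0.865]]
ft_force: [0.6, -0.8, -1.5]
width: 0.461
```

apply_moves(
  deltas=[
    [30,0,0,0,0,0,0],
  ],
)

```text
time: 9.8
ee_pos: [574.3, 80.4, 228.5]
eef_rot: [[-0.854, -0.154, 0.497], [-0.134, 0.988, 0.077], [-0.503, -0.001, -0.864]]
ft_force: [0.3, -0.4, -0.5]
width: 0.46
```

```bash
python3 - <<'E'
from h import *
plan(at("blue",85),rot(YAW,30))
E
```

```text
t 9.8 pos [574.3  80.4 228.5] w 0.46 F [ 0.3 -0.4 -0.5] rotvec [0.2 0.2 0.3] shift cm now-axes [ 1.55 -0.02  1.66] after-turn axes [ 1.54 -0.03  1.67]
```

apply_moves(
  deltas=[
    [30,0.8,0,0.4,0,0,0],
    [30,0.7,0,0.6,0,0,0],
    [30,0,0,0.6,0,0,0.3],
    [30,0,0,0,0,0,0],
    [30,0,0,0,0,0,0],
  ],
)

```text
time: 10.22
ee_pos: [570.6, 77.8, 205.6]
eef_rot: [[-0.856, -0.146, 0.496], [-0.125, 0.989, 0.076], [-0.502, 0.003, -0.865]]
ft_force: [1.0, -0.8, -0.5]
width: 0.462
```

```bash
python3 - <<'E'
from h import *
plan(at("blue",72),rot(YAW,30))
a=get_image("scene"); b=get_image("top")
def draw(n,im):
    S=6; o=np.array([280,85] if n=="scene" else [90,110]); w,h=(75,100) if n=="scene" else (110,80)
    v=cv2.resize(im[o[1]:o[1]+h,o[0]:o[0]+w],None,fx=S if n=="scene" else 4,fy=S if n=="scene" else 4,interpolation=2)
    return v
va=draw("scene",a)[:600]; vb=draw("top",b); vb=cv2.copyMakeBorder(vb[:, :350],0,600-vb.shape[0],0,0,0)
cv2.imwrite("pics/c5.png",np.hstack([va,vb]))
E
```

```text
t 10.22 pos [570.6  77.8 205.6] w 0.462 F [ 1.  -0.8 -0.5] rotvec [ 0.1  0.1 -0.2] shift cm now-axes [0.05 0.18 1.19] after-turn axes [0.05 0.18 1.19]
```

View pics/c5.png

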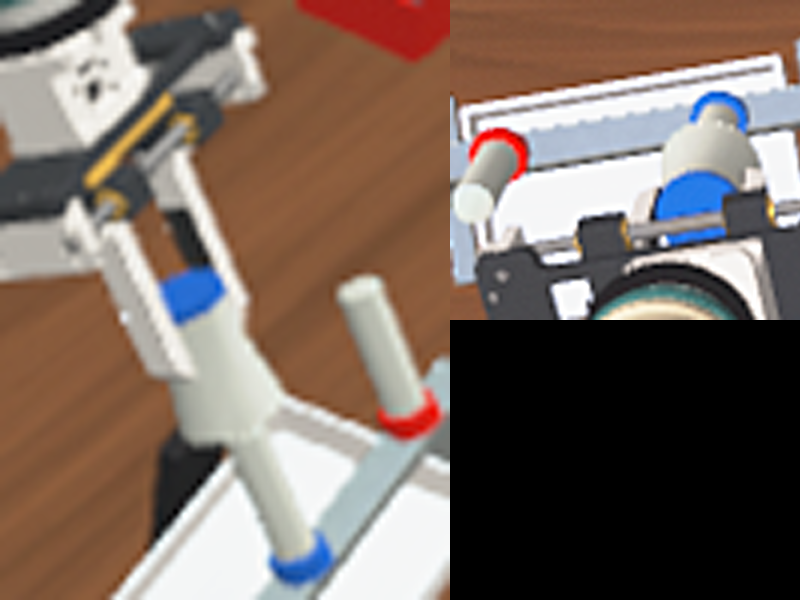

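Aligned: mouth at (228,435) in the scene part straddles the peg axis. Now slide it on.

apply_moves(
  deltas=[
    [30,0,0.1,0.8,0,0,0],
    [30,0,0,1,0,0,0],
    [30,0,0,1,0,0,0],
    [30,0,0,1,0,0,0],
    [30,0,0,0.5,0,0,0],
  ],
)

```text
time: 10.73
ee_pos: [591.5, 83.1, 167.2]
eef_rot: [[-0.856, -0.147, 0.495], [-0.126, 0.989, 0.076], [-0.501, 0.003, -0.866]]
ft_force: [0.3, 0.4, -0.9]
width: 0.461
```

apply_moves(
  deltas=[
    [30,0,0,0.5,0,0,0],
    [30,0,0,1,0,0,0],
    [30,0,0,1,0,0,0],
    [30,0,0,0.3,0,0,0],
    [30,0,0,0,0,0,0],
  ],
)

```text
time: 11.15
ee_pos: [605.3, 85.1, 143.8]
eef_rot: [[-0.856, -0.147, 0.495], [-0.126, 0.989, 0.076], [-0.501, 0.003, -0.865]]
ft_force: [-0.7, -0.7, -0.4]
width: 0.462
```

```bash
python3 - <<'E'
from h import *
plan(at("blue",0),rot(YAW,30))
E
```

```text
t 11.15 pos [605.3  85.1 143.8] w 0.462 F [-0.7 -0.7 -0.4] rotvec [ 0.1  0.1 -0.1] shift cm now-axes [ 0.02 -0.04  1.27] after-turn axes [ 0.02 -0.04  1.27]
```

apply_moves(
  deltas=[
    [30,0,0,0.3,0,0,0],
    [30,0,0,0.3,0,0,0],
    [30,0,0,0.3,0,0,0],
    [30,0,0,0,0,0,0],
  ],
)

```text
time: 11.48
ee_pos: [610.3, 85.8, 138.5]
eef_rot: [[-0.854, -0.147, 0.499], [-0.126, 0.989, 0.076], [-0.505, 0.002, -0.863]]
ft_force: [-2.6, 0.0, 1.9]
width: 0.46
```

apply_moves(
  deltas=[
    [30,0,0,0.1,0,0,0],
    [30,0,0,0.1,0,0,0],
    [30,0,0,0,0,0,0],
  ],
)

```text
time: 11.73
ee_pos: [611.0, 85.8, 137.9]
eef_rot: [[-0.854, -0.148, 0.5], [-0.127, 0.989, 0.076], [-0.505, 0.002, -0.863]]
ft_force: [-10.4, -1.8, 12.5]
width: 0.463
```

apply_moves(
  deltas=[
    [30,0,0,0.1,0,0,0],
    [30,0,0,0.1,0,0,0],
    [30,0,0,0,0,0,0],
  ],
)

```text
time: 11.98
ee_pos: [612.2, 86.0, 136.8]
eef_rot: [[-0.853, -0.148, 0.501], [-0.126, 0.989, 0.076], [-0.506, 0.002, -0.862]]
ft_force: [-10.6, -1.7, 15.9]
width: 0.461
```

apply_moves(
  deltas=[
    [30,0.1,0,-0.15,0,0,0],
    [30,0.1,0,0,0,0,0],
    [55,0,0,0,0,0,0],
    [75,0,0,0,0,0,0],
    [75,0,0,0,0,0,0],
  ],
)

```text
time: 12.4
ee_pos: [609.5, 85.6, 133.9]
eef_rot: [[-0.855, -0.147, 0.497], [-0.126, 0.989, 0.076], [-0.503, 0.003, -0.865]]
ft_force: [-1.2, -0.8, 0.8]
width: 0.641
```

apply_moves(
  deltas=[
    [80,0,0,0,0,0,0],
    [80,0,0,0,0,0,0],
    [80,0,0,-1,0,0,0],
    [80,0,0,-2,0,0,0],
    [80,0,0,-3,0,0,0],
  ],
)

```text
time: 12.82
ee_pos: [578.2, 81.0, 184.5]
eef_rot: [[-0.858, -0.147, 0.493], [-0.126, 0.989, 0.076], [-0.499, 0.004, -0.867]]
ft_force: [0.3, 0.3, 0.2]
width: 0.802
```

apply_moves(
  deltas=[
    [80,0,0,-3,0,0,0],
    [80,0,0,-2,0,0,0],
    [80,0,0,0,0,0,0],
  ],
)

```text
time: 13.07
ee_pos: [555.6, 77.1, 234.8]
eef_rot: [[-0.851, -0.147, 0.505], [-0.126, 0.989, 0.076], [-0.51, 0.001, -0.86]]
ft_force: [-0.5, -0.3, 0.4]
width: 0.797
```

```bash
cat >> h.py <<'E'
def blob(n,col):
    hs=cv2.cvtColor(get_image(n),cv2.COLOR_BGR2HSV)
    m=cv2.inRange(hs,(105,130,60),(130,255,255)) if col=="blue" else cv2.inRange(hs,(0,150,80),(8,255,255))|cv2.inRange(hs,(172,150,80),(180,255,255))
    k,l,st,ce=cv2.connectedComponentsWithStats(m); return [(s[4],ce[i].round(1).tolist()) for i,s in enumerate(st) if i and s[4]>15]
E
python3 - <<'E'
from h import *
plan((507,-309,150),rot(YAW,0))
e=TIP["blue"]+PZ*6
for n in C: print(n,"expected top",proj(n,[e])[0].round(1),"sagged",proj(n,[e-7*(rackR(YAW)@TILT@[1,0,0])])[0].round(1),blob(n,"blue"))
a=get_image("scene")[85:185,280:380]
cv2.imwrite("pics/c6.png",cv2.resize(a,(500,500),interpolation=2))
E
```

```text
t 13.07 pos [555.6  77.1 234.8] w 0.797 F [-0.5 -0.3  0.4] rotvec [ 0.  30.7 -0.1] shift cm now-axes [ 13.32 -37.48   1.92] after-turn axes [ 10.51 -37.46   8.48]
scene expected top [319.1 154.9] sagged [317.3 155. ] [(np.int32(1389), [76.5, 15.0]), (np.int32(1723), [95.3, 29.4]), (np.int32(1543), [101.5, 48.6]), (np.int32(1002), [392.6, 92.5]), (np.int32(98), [317.2, 155.1]), (np.int32(35), [330.5, 179.0])]
top expected top [154.6 151.7] sagged [155.3 154.7] [(np.int32(305), [155.0, 154.1])]
```

View pics/c6.png

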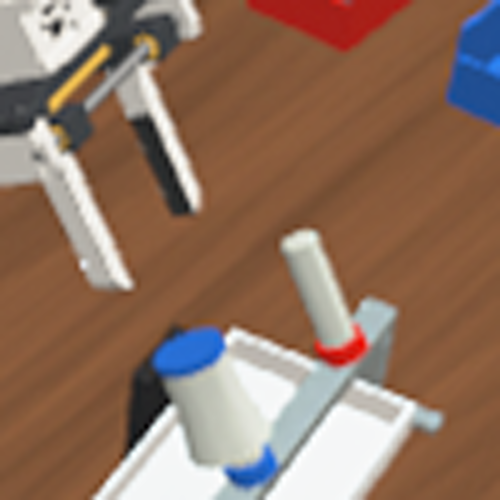

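The blue cup is seated; its blue end at px (317.2,155.1) matches the sagged-seat prediction (317.3,155.0). Now the red cup.

apply_moves(
  deltas=[
    [80,0,-2,0,0,2.0,0],
    [80,0,-3.6,0,0,3.5,0],
    [80,0,-3.6,0,0,3.5,0],
    [80,0,-3.6,0,0,3.5,0],
    [80,0,-3.6,0,0,3.5,0],
  ],
)

```text
time: 13.63
ee_pos: [578.6, -86.5, 227.1]
eef_rot: [[-0.96, -0.147, 0.237], [-0.141, 0.989, 0.04], [-0.24, 0.004, -0.971]]
ft_force: [0.3, 0.4, -0.7]
width: 0.799
```

apply_moves(
  deltas=[
    [80,0,-3.6,0,0,3.5,0],
    [80,0,-3.6,0,0,3.5,0],
    [80,0,-3.6,0,0,3.5,0],
    [80,0,-3.6,0,0,2.5,0],
    [80,0,-3.6,0,0,1.7,0],
  ],
)

```text
time: 14.05
ee_pos: [606.2, -264.6, 225.2]
eef_rot: [[-0.989, -0.147, -0.014], [-0.148, 0.989, 0.003], [0.013, 0.005, -1.0]]
ft_force: [0.2, 0.1, 0.1]
width: 0.799
```

apply_moves(
  deltas=[
    [80,2.5,-3.1,1.5,0,0,0],
    [80,3,0,2,0,0,0],
    [80,3,0,2,0,0,0],
    [80,2,0,3,0,0,0],
    [80,0,0,0,0,0,0],
  ],
)

```text
time: 14.47
ee_pos: [496.7, -304.4, 135.8]
eef_rot: [[-0.989, -0.144, -0.026], [-0.145, 0.989, 0.013], [0.024, 0.017, -1.0]]
ft_force: [-0.9, 0.7, -1.6]
width: 0.798
```

apply_moves(
  deltas=[
    [80,0,0,0,0,0,0],
  ],
)

```text
time: 14.55
ee_pos: [504.0, -307.3, 141.4]
eef_rot: [[-0.989, -0.145, -0.014], [-0.146, 0.989, 0.006], [0.013, 0.008, -1.0]]
ft_force: [2.1, -0.7, 1.8]
width: 0.801
```

```bash
python3 - <<'E'
from h import *
plan((507,-309,65),rot(YAW,0))
E
```

```text
t 14.55 pos [ 504.  -307.3  141.4] w 0.801 F [ 2.1 -0.7  1.8] rotvec [ 0.5 -0.7 -0.1] shift cm now-axes [-0.37 -0.27  7.63] after-turn axes [-0.27 -0.21  7.64]
```

apply_moves(
  deltas=[
    [80,-0.1,-0.2,1.5,0,-0.5,0],
    [80,0,0,1.5,0,0,0],
    [80,0,0,1.2,0,0,0],
    [80,0,0,0,0,0,0],
    [80,0,0,0,0,0,0],
  ],
)

```text
time: 14.97
ee_pos: [509.2, -310.5, 103.2]
eef_rot: [[-0.989, -0.148, 0.001], [-0.148, 0.989, 0.002], [-0.002, 0.002, -1.0]]
ft_force: [-0.4, -0.2, 0.1]
width: 0.8
```

```bash
python3 - <<'E'
from h import *
plan((507,-309,65),rot(YAW,0))
E
```

```text
t 14.97 pos [ 509.2 -310.5  103.2] w 0.8 F [-0.4 -0.2  0.1] rotvec [0.1 0.1 0. ] shift cm now-axes [0.2  0.17 3.82] after-turn axes [0.19 0.18 3.82]
```

apply_moves(
  deltas=[
    [80,0.2,0.15,1.2,0,0,0],
    [80,0,0,1.3,0,0,0],
    [80,0,0,1.3,0,0,0],
    [80,0,0,0,0,0,0],
    [30,0,0,0,0,0,0],
  ],
)

```text
time: 15.38
ee_pos: [506.0, -309.1, 65.4]
eef_rot: [[-0.989, -0.148, 0.001], [-0.148, 0.989, 0.002], [-0.001, 0.002, -1.0]]
ft_force: [0.4, -1.0, 0.4]
width: 0.76
```

apply_moves(
  deltas=[
    [30,0,0,0,0,0,0],
    [30,0,0,0,0,0,0],
    [30,0,0,0,0,0,0],
    [30,0,0,0,0,0,0],
    [30,0,0,0,0,0,0],
  ],
)

```text
time: 15.8
ee_pos: [505.2, -309.2, 65.4]
eef_rot: [[-0.989, -0.147, 0.001], [-0.147, 0.989, 0.002], [-0.001, 0.001, -1.0]]
ft_force: [-0.0, -0.1, 2.9]
width: 0.474
```

apply_moves(
  deltas=[
    [30,0,0,0,0,0,0],
    [30,0,0,0,0,0,0],
    [30,0,0,-2,0,0,0],
    [30,0,0,-3.5,0,0,0],
    [30,0,0,-3.5,0,0,0],
  ],
)

```text
time: 16.22
ee_pos: [503.2, -307.8, 153.6]
eef_rot: [[-0.989, -0.147, -0.005], [-0.147, 0.989, 0.006], [0.004, 0.007, -1.0]]
ft_force: [0.6, -0.7, -0.9]
width: 0.474
```

apply_moves(
  deltas=[
    [30,0,0,-3.5,0,0,0],
    [30,0,0,-2.5,0,0,0],
    [30,0,0,-1,0,0,0],
    [30,0,0,0,0,0,0],
  ],
)

```text
time: 16.55
ee_pos: [505.6, -309.8, 226.7]
eef_rot: [[-0.989, -0.147, 0.003], [-0.147, 0.989, 0.0], [-0.003, -0.0, -1.0]]
ft_force: [0.7, 0.3, -0.9]
width: 0.469
```

```bash
python3 - <<'E'
from h import *
plan(at("red",95),rot(YAW,30))
E
```

```text
t 16.55 pos [ 505.6 -309.8  226.7] w 0.469 F [ 0.7  0.3 -0.9] rotvec [ -0.  -29.8  -0. ] shift cm now-axes [-11.52  50.56   1.19] after-turn axes [-9.42 50.55  6.79]
```

apply_moves(
  deltas=[
    [30,0,2,0,0,0,0],
    [30,0,3.6,0,0,-2,0],
    [30,0,3.8,0,0,-3,0],
    [30,0,3.8,0,0,-3,0],
    [30,0,3.8,0,0,-3,0],
  ],
)

```text
time: 16.97
ee_pos: [477.8, -138.6, 221.7]
eef_rot: [[-0.972, -0.146, 0.186], [-0.142, 0.989, 0.034], [-0.189, 0.007, -0.982]]
ft_force: [-0.3, 0.8, -1.4]
width: 0.471
```

apply_moves(
  deltas=[
    [30,0,3.8,0,0,-3,0],
    [30,0,3.8,0,0,-3,0],
    [30,0,3.8,0,0,-3,0],
    [30,0,3.8,0,0,-3,0],
    [30,0,3.8,0,0,-3,0],
  ],
)

```text
time: 17.38
ee_pos: [449.1, 48.4, 222.5]
eef_rot: [[-0.891, -0.145, 0.431], [-0.129, 0.989, 0.068], [-0.436, 0.005, -0.9]]
ft_force: [0.0, 0.7, -0.9]
width: 0.474
```

apply_moves(
  deltas=[
    [30,0,3.8,0,0,-3,0],
    [30,0,3.8,0,0,-0.8,0],
    [30,0,3.8,0,0,0,0],
    [30,0,3,0,0,0,0],
    [30,0,0,0,0,0,0],
  ],
)

```text
time: 17.8
ee_pos: [428.2, 187.7, 222.7]
eef_rot: [[-0.861, -0.156, 0.484], [-0.135, 0.988, 0.08], [-0.491, 0.004, -0.871]]
ft_force: [0.6, -0.0, -1.5]
width: 0.475
```

apply_moves(
  deltas=[
    [30,0,0,0,0,0,0],
    [30,0,0,0,0,0,0],
  ],
)

```text
time: 17.97
ee_pos: [430.2, 181.8, 223.2]
eef_rot: [[-0.862, -0.148, 0.485], [-0.128, 0.989, 0.074], [-0.491, 0.001, -0.871]]
ft_force: [0.4, -0.5, -0.9]
width: 0.472
```

```bash
python3 - <<'E'
from h import *
plan(at("red",85),rot(YAW,30))
E
```

```text
t 17.97 pos [430.2 181.8 223.2] w 0.472 F [ 0.4 -0.5 -0.9] rotvec [ 0.1 -0.6 -0. ] shift cm now-axes [-9.85  0.81  7.49] after-turn axes [-9.77  0.82  7.59]
```

apply_moves(
  deltas=[
    [30,-2.5,0.4,0.5,0,-0.6,0],
    [30,-3,0.4,1.5,0,0,0],
    [30,-2.5,0,2,0,0,0],
    [30,-1.2,0,2,0,0,0],
    [30,-0.6,0,1.5,0,0,0],
  ],
)

```text
time: 18.38
ee_pos: [555.0, 205.3, 209.1]
eef_rot: [[-0.855, -0.142, 0.499], [-0.121, 0.99, 0.073], [-0.504, 0.002, -0.864]]
ft_force: [0.1, 0.4, -1.4]
width: 0.475
```

apply_moves(
  deltas=[
    [30,0,0,0,0,0,0],
    [30,0,0,0,0,0,0],
    [30,0,0,0,0,0,0],
  ],
)

```text
time: 18.63
ee_pos: [551.1, 206.2, 209.4]
eef_rot: [[-0.856, -0.144, 0.497], [-0.123, 0.99, 0.074], [-0.503, 0.002, -0.865]]
ft_force: [0.7, 0.2, -0.8]
width: 0.472
```

```bash
python3 - <<'E'
from h import *
plan(at("red",0),rot(YAW,30))
E
```

```text
t 18.63 pos [551.1 206.2 209.4] w 0.472 F [ 0.7  0.2 -0.8] rotvec [-0.   0.2 -0.3] shift cm now-axes [0.24 0.19 8.73] after-turn axes [0.22 0.19 8.73]
```

apply_moves(
  deltas=[
    [30,0.2,0.2,0,0,0,-0.3],
    [30,0,0,0.8,0,0,0],
    [30,0,0,1,0,0,0],
    [30,0,0,1,0,0,0],
    [30,0,0,0.8,0,0,0],
  ],
)

```text
time: 19.05
ee_pos: [567.6, 212.7, 176.8]
eef_rot: [[-0.854, -0.152, 0.498], [-0.131, 0.988, 0.076], [-0.503, -0.0, -0.864]]
ft_force: [-0.0, 1.2, -0.4]
width: 0.473
```

apply_moves(
  deltas=[
    [30,0,0,1,0,0,0],
    [30,0,0,1,0,0,0],
    [30,0,0,1,0,0,0],
    [30,0,0,0.5,0,0,0],
    [30,0,0,0.3,0,0,0],
  ],
)

```text
time: 19.47
ee_pos: [586.7, 215.4, 143.6]
eef_rot: [[-0.855, -0.151, 0.497], [-0.131, 0.989, 0.076], [-0.503, -0.0, -0.865]]
ft_force: [0.2, 0.7, -2.1]
width: 0.473
```

apply_moves(
  deltas=[
    [30,0,0,0.3,0,0,0],
    [30,0,0,0.2,0,0,0],
    [30,0,0,0.1,0,0,0],
    [30,0,0,0,0,0,0],
  ],
)

```text
time: 19.8
ee_pos: [589.7, 216.0, 140.1]
eef_rot: [[-0.854, -0.151, 0.499], [-0.131, 0.988, 0.076], [-0.504, -0.0, -0.863]]
ft_force: [-0.1, 0.5, -1.4]
width: 0.471
```

```bash
python3 - <<'E'
from h import *
plan(at("red",0),rot(YAW,30))
E
```

```text
t 19.8 pos [589.7 216.  140.1] w 0.471 F [-0.1  0.5 -1.4] rotvec [0.1 0.3 0.2] shift cm now-axes [ 0.18 -0.21  0.75] after-turn axes [ 0.18 -0.21  0.75]
```

apply_moves(
  deltas=[
    [30,0.15,-0.2,0.2,0,0,0],
    [30,0,0,0.2,0,0,0],
    [30,0,0,0.2,0,0,0],
    [30,0,0,0.1,0,0,0],
    [30,0,0,0,0,0,0],
  ],
)

```text
time: 20.22
ee_pos: [591.8, 214.1, 135.3]
eef_rot: [[-0.853, -0.151, 0.5], [-0.131, 0.988, 0.076], [-0.506, -0.0, -0.863]]
ft_force: [-10.4, -3.3, 12.1]
width: 0.476
```

apply_moves(
  deltas=[
    [30,0,0,0.1,0,0,0],
    [30,0,0,0.1,0,0,0],
    [30,0,0,0,0,0,0],
  ],
)

```text
time: 20.47
ee_pos: [592.9, 214.3, 134.3]
eef_rot: [[-0.852, -0.151, 0.501], [-0.131, 0.988, 0.076], [-0.507, -0.0, -0.862]]
ft_force: [-12.1, -2.9, 15.6]
width: 0.473
```

Seated contact (19 N, as with the blue one). Release and retreat.

apply_moves(
  deltas=[
    [30,0.1,0,-0.15,0,0,0],
    [30,0.1,0,0,0,0,0],
    [55,0,0,0,0,0,0],
    [75,0,0,0,0,0,0],
    [75,0,0,0,0,0,0],
  ],
)

```text
time: 20.88
ee_pos: [590.8, 214.1, 131.6]
eef_rot: [[-0.854, -0.151, 0.498], [-0.131, 0.989, 0.076], [-0.504, -0.0, -0.864]]
ft_force: [0.3, 0.1, -0.1]
width: 0.649
```

apply_moves(
  deltas=[
    [80,0,0,0,0,0,0],
    [80,0,0,0,0,0,0],
    [80,0,0,-1,0,0,0],
    [80,0,0,-2,0,0,0],
    [80,0,0,-3,0,0,0],
  ],
)

```text
time: 21.3
ee_pos: [559.5, 209.1, 181.8]
eef_rot: [[-0.856, -0.151, 0.494], [-0.131, 0.989, 0.075], [-0.5, -0.001, -0.866]]
ft_force: [0.5, 0.6, -0.4]
width: 0.798
```

apply_moves(
  deltas=[
    [85,0,0,-3,0,0,0],
    [90,0,0,-3,0,0,0],
    [90,0,0,0,0,0,0],
  ],
)

```text
time: 21.55
ee_pos: [531.5, 205.7, 242.3]
eef_rot: [[-0.849, -0.152, 0.507], [-0.13, 0.988, 0.079], [-0.513, 0.001, -0.858]]
ft_force: [0.6, 0.3, 0.8]
width: 0.892
```

```bash
python3 - <<'E'
from h import *
for c in TIP:
    e=TIP[c]+PZ*6
    for n in C: print(c,n,"exp",proj(n,[e])[0].round(1),"sagged",proj(n,[e-7*(rackR(YAW)@TILT@[1,0,0])])[0].round(1),blob(n,c))
im=get_image("scene")
hs=cv2.cvtColor(im,cv2.COLOR_BGR2HSV); m=cv2.inRange(hs,(18,120,120),(30,255,255)); k,l,st,ce=cv2.connectedComponentsWithStats(m)
print([(s.tolist(),c.round(1).tolist()) for s,c in zip(st[1:],ce[1:]) if s[4]>60])
# hood top disc by brightness in both views
for n in C:
    im=get_image(n); u=proj(n,[(482,-168,94)])[0].astype(int); cr=im[u[1]-25:u[1]+30,u[0]-25:u[0]+25].astype(int); v=cr.max(2); sat=(cr.max(2)-cr.min(2))>80
    t,_=cv2.threshold(v[sat].astype(np.uint8),0,255,cv2.THRESH_OTSU); mm=(sat&(v>t)).astype(np.uint8); k,l,st,ce=cv2.connectedComponentsWithStats(mm); i=1+st[1:,4].argmax()
    c=ce[i]+u-25; print(n,t,st[i],c,back(n,c,94).round(1))
    cv2.imwrite(f"pics/h_{n}.png",cv2.resize(np.hstack([cr.astype(np.uint8),np.repeat((l==i)[...,None]*np.uint8(255),3,2)]),None,fx=4,fy=4))
plan((482,-168,150),rot(YAW,0))
a=cv2.imread("pics/h_scene.png");b=cv2.imread("pics/h_top.png");cv2.imwrite("pics/c7.png",np.hstack([a,b]))
E
```

```text
red scene exp [338.6 131.5] sagged [336.8 131.7] [(np.int32(575), [351.3, 80.0]), (np.int32(108), [338.4, 130.9]), (np.int32(32), [348.6, 154.9])]
red top exp [ 95.2 161.6] sagged [ 96.  164.6] [(np.int32(340), [94.7, 161.3])]
blue scene exp [319.1 154.9] sagged [317.3 155. ] [(np.int32(1388), [76.5, 15.0]), (np.int32(1721), [95.3, 29.4]), (np.int32(1543), [101.5, 48.6]), (np.int32(1002), [392.6, 92.5]), (np.int32(98), [317.2, 155.1]), (np.int32(35), [330.5, 179.0])]
blue top exp [154.6 151.7] sagged [155.3 154.7] [(np.int32(305), [155.0, 154.1])]
[([395, 123, 70, 27, 204], [429.7, 135.9]), ([248, 161, 17, 12, 162], [256.0, 166.7]), ([228, 194, 22, 28, 510], [237.9, 207.8]), ([249, 262, 21, 19, 317], [259.1, 271.3])]
scene 208.0 [ 16  19  19  15 228] [237.21491228 200.28070175] [ 484.  -172.3   94. ]
top 209.0 [ 11  12  28  26 558] [267.68996416 200.39964158] [ 484.2 -167.1   94. ]
t 21.9 pos [530.5 204.7 233.5] w 0.899 F [-0.2  0.5 -0.3] rotvec [ 0.  30.1  0.2] shift cm now-axes [ 13.22 -36.11   2.01] after-turn axes [ 10.31 -36.15   8.35]
```

View pics/c7.png

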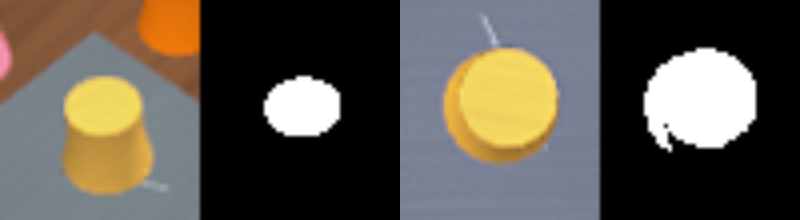

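apply_moves(
  deltas=[
    [90,0.5,-2,-0.5,0,1,0],
    [90,0.5,-3.6,0,0,3,0],
    [90,0.5,-3.6,0,0,3,0],
    [90,0,-3.6,0,0,3.5,0],
    [90,0,-3.6,0,0,3.5,0],
  ],
)

```text
time: 22.32
ee_pos: [539.6, 38.9, 231.7]
eef_rot: [[-0.95, -0.151, 0.273], [-0.145, 0.988, 0.043], [-0.276, 0.001, -0.961]]
ft_force: [0.7, -0.5, 0.5]
width: 0.9
```

apply_moves(
  deltas=[
    [90,0,-3.6,0,0,3.5,0],
    [90,0,-3.6,0,0,3.5,0],
    [90,0,-3.6,0,0,3.5,0],
    [90,0,-3.6,0,0,3.5,0],
    [90,0,-3.0,0,0,2,0],
  ],
)

```text
time: 22.73
ee_pos: [567.8, -134.6, 230.9]
eef_rot: [[-0.989, -0.15, 0.001], [-0.15, 0.989, 0.0], [-0.001, 0.0, -1.0]]
ft_force: [0.9, 0.2, -0.5]
width: 0.905
```

apply_moves(
  deltas=[
    [90,2,-2.0,1,0,0,0],
    [90,3,-0.5,2,0,0,0],
    [90,2.5,0,2,0,0,0],
    [90,1,0,1,0,0,0],
    [90,0,0,0,0,0,0],
  ],
)

```text
time: 23.15
ee_pos: [482.3, -168.5, 168.5]
eef_rot: [[-0.989, -0.149, -0.004], [-0.149, 0.989, 0.004], [0.003, 0.005, -1.0]]
ft_force: [-0.1, -0.9, -0.4]
width: 0.903
```

apply_moves(
  deltas=[
    [90,0,0,0,0,0,0],
    [90,0,0,0,0,0,0],
  ],
)

```text
time: 23.32
ee_pos: [488.2, -169.5, 172.5]
eef_rot: [[-0.988, -0.151, 0.006], [-0.151, 0.988, 0.0], [-0.006, -0.001, -1.0]]
ft_force: [0.1, -0.3, 0.6]
width: 0.9
```

```bash
python3 - <<'E'
from h import *
plan((484,-171.5,60),rot(YAW,0))
for c in TIP:
    for n in C: print(c,n,blob(n,c)[-4:])
a=get_image("scene")[110:200,295:370]; b=get_image("top")[125:185,70:185]
cv2.imwrite("pics/c8.png",np.hstack([cv2.resize(a,(400,480),interpolation=2),cv2.copyMakeBorder(cv2.resize(b,(400,209),interpolation=2),0,271,0,0,0)]))
E
```

```text
t 23.32 pos [ 488.2 -169.5  172.5] w 0.9 F [ 0.1 -0.3  0.6] rotvec [-0.1  0.4  0.2] shift cm now-axes [ 0.52 -0.12 11.25] after-turn axes [ 0.45 -0.14 11.25]
red scene [(np.int32(644), [349.2, 80.2]), (np.int32(99), [338.7, 131.1]), (np.int32(31), [348.5, 155.0])]
red top [(np.int32(330), [94.8, 161.2])]
blue scene [(np.int32(1545), [101.5, 48.6]), (np.int32(1002), [392.6, 92.5]), (np.int32(98), [317.2, 155.1]), (np.int32(35), [330.5, 179.0])]
blue top [(np.int32(305), [155.0, 154.1])]
```

View pics/c8.png

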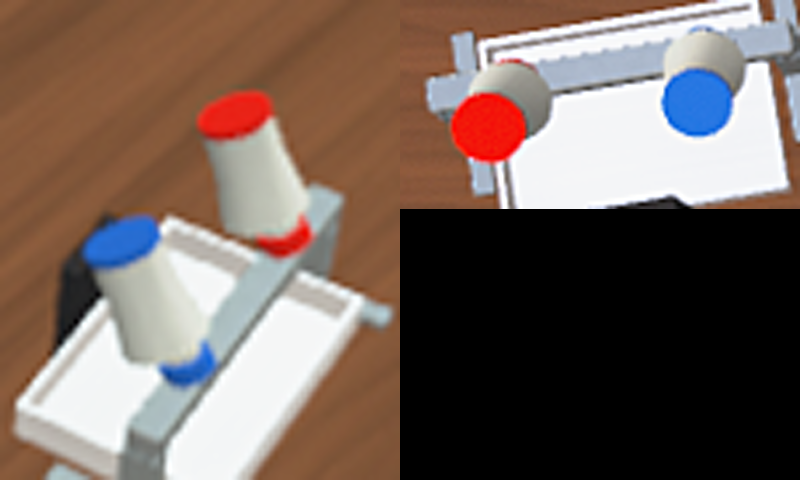

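```bash
python3 - <<'E'
from h import *
from scipy.optimize import least_squares
T=rackR(YAW)@TILT
for c,o in(("red",{"scene":(338.7,131.1),"top":(94.8,161.2)}),("blue",{"scene":(317.2,155.1),"top":(155.0,154.1)})):
    r=least_squares(lambda X:np.r_[proj("scene",[X])[0]-o["scene"],proj("top",[X])[0]-o["top"]],TIP[c]).x
    print(c,"top centre",r.round(1),"in peg frame rel. tip",(T.T@(r-TIP[c])).round(1))
# red cup silhouette fit: pos of top + axis
ims={n:cv2.cvtColor(get_image(n),cv2.COLOR_BGR2HSV) for n in C}
M={}
for n in C:
    for c in TIP:
        m=mask("cup_"+c,n,TIP[c]); M[c,n]=m
for c in TIP:
    ok=[n for n in C if M[c,n] is not None]
    def f(x):
        R=T@Ro.from_euler("xy",x[3:],degrees=True).as_matrix(); P=(CUP-[0,0,72])@R.T+TIP[c]+T@x[:3]
        return -np.mean([iou(n,P,M[c,n]) for n in ok])
    x0=np.array([0,0,6,0,0.]); sm=np.vstack([x0]+[x0+d for d in np.diag([5,5,5,6,6])])
    r=minimize(f,x0,method="Nelder-Mead",options=dict(initial_simplex=sm,maxiter=300)); print(c,ok,r.x.round(1),round(r.fun,3))
E
```

```text
red top centre [572.3 211.3 170.3] in peg frame rel. tip [1.4 0.  7.6]
blue top centre [586.   81.9 165.1] in peg frame rel. tip [-6.1 -0.   5.9]
red ['scene', 'top'] [ 1.  -1.3 12.6 -1.3  1.9] -0.914
blue ['scene', 'top'] [-3.3 -1.7 11.4  1.2  2.4] -0.947
```

apply_moves(
  deltas=[
    [90,0.3,-0.1,2.5,0,0,0],
    [90,0,0,2.5,0,0,0],
    [90,0,0,2,0,0,0],
    [90,0,0,0,0,0,0],
    [90,0,0,0,0,0,0],
  ],
)

```text
time: 24.33
ee_pos: [483.5, -170.2, 101.6]
eef_rot: [[-0.989, -0.151, 0.003], [-0.151, 0.989, 0.002], [-0.003, 0.001, -1.0]]
ft_force: [0.5, -0.1, 0.8]
width: 0.901
```

```bash
python3 - <<'E'
from h import *
plan((484,-171.5,60),rot(YAW,0))
E
```

```text
t 24.33 pos [ 483.5 -170.2  101.6] w 0.901 F [ 0.5 -0.1  0.8] rotvec [0.1 0.2 0.2] shift cm now-axes [-0.02 -0.14  4.16] after-turn axes [-0.03 -0.14  4.16]
```

Red is seated: its triangulated inner end is about 1.6 mm from the tip along the peg, within tolerance. Now grip the hood.

apply_moves(
  deltas=[
    [90,0,-0.1,1.4,0,0,0],
    [90,0,0,1.4,0,0,0],
    [90,0,0,1.3,0,0,0],
    [90,0,0,0,0,0,0],
    [90,0,0,0,0,0,0],
  ],
)

```text
time: 24.75
ee_pos: [485.1, -171.8, 62.2]
eef_rot: [[-0.988, -0.151, 0.006], [-0.151, 0.988, -0.0], [-0.006, -0.001, -1.0]]
ft_force: [0.7, -1.3, 0.7]
width: 0.898
```

apply_moves(
  deltas=[
    [45,0,0,0,0,0,0],
    [45,0,0,0,0,0,0],
    [45,0,0,0,0,0,0],
    [45,0,0,0,0,0,0],
    [45,0,0,0,0,0,0],
  ],
)

```text
time: 25.17
ee_pos: [484.9, -171.7, 61.8]
eef_rot: [[-0.988, -0.151, 0.006], [-0.151, 0.988, -0.0], [-0.006, -0.001, -1.0]]
ft_force: [-0.9, -0.3, 2.9]
width: 0.619
```

apply_moves(
  deltas=[
    [45,0,0,0,0,0,0],
    [45,0,0,0,0,0,0],
    [45,0,0,0,0,0,0],
  ],
)

```text
time: 25.42
ee_pos: [484.8, -171.7, 61.8]
eef_rot: [[-0.988, -0.151, 0.006], [-0.151, 0.988, -0.0], [-0.006, -0.001, -1.0]]
ft_force: [-0.8, -0.2, 6.4]
width: 0.614
```

apply_moves(
  deltas=[
    [45,0,0,-1.5,0,0,0],
    [45,0,0,-3,0,0,0],
    [45,0,0,-3.6,0,0,0],
    [45,0,0,-3.6,0,0,0],
    [45,0,0,-3.6,0,0,0],
  ],
)

```text
time: 25.83
ee_pos: [482.7, -170.9, 214.7]
eef_rot: [[-0.989, -0.151, 0.003], [-0.151, 0.989, 0.002], [-0.003, 0.001, -1.0]]
ft_force: [1.1, -0.1, -1.6]
width: 0.618
```

apply_moves(
  deltas=[
    [45,0,0,-3,0,0,0],
    [45,0,0,-1.7,0,0,0],
    [45,0,0,0,0,0,0],
  ],
)

```text
time: 26.08
ee_pos: [485.3, -172.4, 264.7]
eef_rot: [[-0.988, -0.151, 0.011], [-0.151, 0.988, -0.003], [-0.011, -0.004, -1.0]]
ft_force: [0.7, -1.1, -1.3]
width: 0.617
```

```bash
cat >> h.py <<'E'
CT=np.array([572.3,211.3,170.3])
def hat(u,dz=30): # TCP with hood inside end u above cup top; TCP dz above hood mouth
    return CT+PZ*(u-60+dz)
E
python3 - <<'E'
from h import *
plan(hat(80),rot(YAW,30))
E
```

```text
t 26.08 pos [ 485.3 -172.4  264.7] w 0.617 F [ 0.7 -1.1 -1.3] rotvec [ -0.2 -29.4   0.3] shift cm now-axes [-11.85  36.64   5.08] after-turn axes [-7.64 36.66 10.32]
```

apply_moves(
  deltas=[
    [45,0,2,0,0,-1,0],
    [45,0,3.6,0,0,-3,0],
    [45,0,3.8,0,0,-3,0],
    [45,0,3.8,0,0,-3,0],
    [45,0,3.8,0,0,-3,0],
  ],
)

```text
time: 26.5
ee_pos: [455.8, -1.9, 258.3]
eef_rot: [[-0.963, -0.15, 0.225], [-0.145, 0.989, 0.036], [-0.228, 0.002, -0.974]]
ft_force: [0.7, 0.7, -1.5]
width: 0.616
```

apply_moves(
  deltas=[
    [45,0,3.8,0,0,-3,0],
    [45,0,3.8,0,0,-3,0],
    [45,0,3.8,0,0,-3,0],
    [45,0,3.8,0,0,-3,0],
    [45,0,3,0,0,-3,0],
  ],
)

```text
time: 26.92
ee_pos: [427.5, 178.0, 258.5]
eef_rot: [[-0.871, -0.152, 0.467], [-0.133, 0.988, 0.073], [-0.472, 0.001, -0.881]]
ft_force: [0.3, -1.0, -2.8]
width: 0.619
```

apply_moves(
  deltas=[
    [45,0,1.4,0,0,-1.6,0],
    [45,0,0,0,0,0,0],
    [45,0,0,0,0,0,0],
    [45,0,0,0,0,0,0],
  ],
)

```text
time: 27.25
ee_pos: [427.7, 189.6, 259.7]
eef_rot: [[-0.859, -0.151, 0.49], [-0.132, 0.989, 0.074], [-0.496, -0.001, -0.869]]
ft_force: [0.8, 0.2, -2.0]
width: 0.619
```

```bash
python3 - <<'E'
from h import *
plan(hat(80,32),rot(YAW,30))
E
```

```text
t 27.25 pos [427.7 189.6 259.7] w 0.619 F [ 0.8  0.2 -2. ] rotvec [ 0.  -0.3  0.2] shift cm now-axes [-8.24 -0.02  9.81] after-turn axes [-8.19  0.01  9.85]
```

apply_moves(
  deltas=[
    [45,-1.5,0,1,0,0,0],
    [45,-2.5,0,2,0,0,0],
    [45,-2.5,0,2.5,0,0,0],
    [45,-1.2,0,2.5,0,0,0],
    [45,-0.5,0,1.8,0,-0.3,0],
  ],
)

```text
time: 27.67
ee_pos: [551.3, 206.5, 216.5]
eef_rot: [[-0.854, -0.147, 0.498], [-0.127, 0.989, 0.074], [-0.504, -0.0, -0.864]]
ft_force: [-0.5, 0.4, -2.1]
width: 0.613
```

apply_moves(
  deltas=[
    [45,0,0,0,0,0,0],
    [45,0,0,0,0,0,0],
    [45,0,0,0,0,0,0],
  ],
)

```text
time: 27.92
ee_pos: [546.9, 207.0, 216.8]
eef_rot: [[-0.855, -0.149, 0.496], [-0.129, 0.989, 0.074], [-0.502, -0.0, -0.865]]
ft_force: [-0.1, 0.8, -1.6]
width: 0.613
```

```bash
python3 - <<'E'
from h import *
plan(hat(0,32),rot(YAW,30))
a=get_image("scene")[75:175,290:370]; b=get_image("top")[125:205,60:180]
cv2.imwrite("pics/c9.png",np.hstack([cv2.resize(a,(400,500),interpolation=2),cv2.copyMakeBorder(cv2.resize(b,(400,267),interpolation=2),0,233,0,0,0)]))
E
```

```text
t 27.92 pos [546.9 207.  216.8] w 0.613 F [-0.1  0.8 -1.6] rotvec [0.  0.1 0.1] shift cm now-axes [0.11 0.05 8.12] after-turn axes [0.09 0.05 8.12]
```

View pics/c9.png

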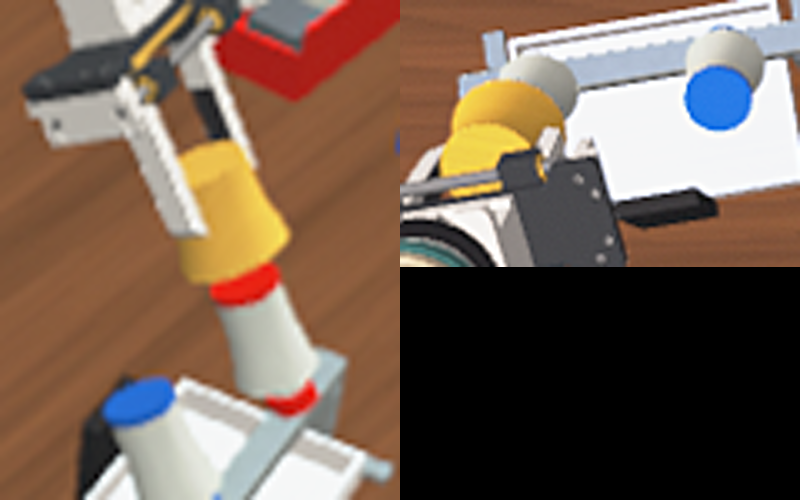

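The hood mouth centre (237,258) lies on the extended red cup axis. Lower it slowly.

apply_moves(
  deltas=[
    [45,0.1,0.05,0.8,0,0,0],
    [45,0,0,0.8,0,0,0],
    [45,0,0,0.8,0,0,0],
    [45,0,0,0.6,0,0,0],
    [45,0,0,0,0,0,0],
  ],
)

```text
time: 28.43
ee_pos: [560.2, 210.9, 188.5]
eef_rot: [[-0.856, -0.151, 0.494], [-0.131, 0.988, 0.075], [-0.5, -0.001, -0.866]]
ft_force: [-0.9, 0.3, -2.2]
width: 0.62
```

apply_moves(
  deltas=[
    [45,0,0,0.5,0,0,0],
    [45,0,0,0.5,0,0,0],
    [45,0,0,0.5,0,0,0],
    [45,0,0,0.5,0,0,0],
    [45,0,0,0,0,0,0],
  ],
)

```text
time: 28.85
ee_pos: [570.5, 212.4, 172.0]
eef_rot: [[-0.855, -0.151, 0.495], [-0.131, 0.989, 0.075], [-0.501, -0.0, -0.865]]
ft_force: [-0.1, -0.7, -1.4]
width: 0.621
```

```bash
python3 - <<'E'
from h import *
plan(hat(0,32),rot(YAW,30))
E
```

```text
t 28.85 pos [570.5 212.4 172. ] w 0.621 F [-0.1 -0.7 -1.4] rotvec [0.1 0.1 0.2] shift cm now-axes [-0.05 -0.14  3.03] after-turn axes [-0.06 -0.14  3.03]
```

apply_moves(
  deltas=[
    [45,0,-0.12,0.4,0,0,0],
    [45,0,0,0.5,0,0,0],
    [45,0,0,0.5,0,0,0],
    [45,0,0,0.4,0,0,0],
    [45,0,0,0,0,0,0],
  ],
)

```text
time: 29.27
ee_pos: [579.6, 212.5, 156.5]
eef_rot: [[-0.855, -0.151, 0.496], [-0.131, 0.989, 0.075], [-0.501, -0.0, -0.865]]
ft_force: [-0.1, 0.6, -1.7]
width: 0.62
```

apply_moves(
  deltas=[
    [45,0,0,0.3,0,0,0],
    [45,0,0,0.3,0,0,0],
    [45,0,0,0,0,0,0],
  ],
)

```text
time: 29.52
ee_pos: [582.7, 213.1, 151.9]
eef_rot: [[-0.855, -0.151, 0.496], [-0.131, 0.988, 0.076], [-0.502, -0.0, -0.865]]
ft_force: [0.5, -1.0, -2.3]
width: 0.617
```

```bash
python3 - <<'E'
from h import *
plan(hat(0,32),rot(YAW,30))
E
```

```text
t 29.52 pos [582.7 213.1 151.9] w 0.617 F [ 0.5 -1.  -2.3] rotvec [0.1 0.1 0.2] shift cm now-axes [-0.   -0.03  0.68] after-turn axes [-0.01 -0.03  0.68]
```

apply_moves(
  deltas=[
    [45,0,0,0.2,0,0,0],
    [45,0,0,0.2,0,0,0],
    [45,0,0,0,0,0,0],
  ],
)

```text
time: 29.77
ee_pos: [584.6, 213.5, 148.7]
eef_rot: [[-0.855, -0.151, 0.496], [-0.131, 0.988, 0.076], [-0.502, -0.0, -0.865]]
ft_force: [-0.3, 0.3, -1.8]
width: 0.62
```

apply_moves(
  deltas=[
    [45,0,0,0.1,0,0,0],
    [45,0,0,0.1,0,0,0],
    [45,0,0,0,0,0,0],
  ],
)

```text
time: 30.02
ee_pos: [585.6, 213.6, 147.1]
eef_rot: [[-0.855, -0.151, 0.497], [-0.131, 0.988, 0.076], [-0.502, -0.0, -0.865]]
ft_force: [-0.4, 0.0, -2.8]
width: 0.617
```

apply_moves(
  deltas=[
    [45,0,0,0.1,0,0,0],
    [45,0,0,0.1,0,0,0],
    [45,0,0,0,0,0,0],
  ],
)

```text
time: 30.27
ee_pos: [586.6, 213.8, 145.3]
eef_rot: [[-0.855, -0.151, 0.497], [-0.131, 0.989, 0.076], [-0.502, -0.0, -0.865]]
ft_force: [0.0, -0.6, -1.9]
width: 0.616
```

apply_moves(
  deltas=[
    [45,0,0,0.1,0,0,0],
    [45,0,0,0,0,0,0],
  ],
)

```text
time: 30.43
ee_pos: [587.0, 213.8, 144.9]
eef_rot: [[-0.855, -0.151, 0.497], [-0.131, 0.988, 0.076], [-0.503, -0.0, -0.864]]
ft_force: [-2.3, -0.9, 0.2]
width: 0.617
```

apply_moves(
  deltas=[
    [45,0,0,0.1,0,0,0],
    [45,0,0,0,0,0,0],
  ],
)

```text
time: 30.6
ee_pos: [587.1, 213.8, 144.8]
eef_rot: [[-0.854, -0.151, 0.497], [-0.131, 0.988, 0.076], [-0.503, -0.0, -0.864]]
ft_force: [-8.4, -1.9, 7.3]
width: 0.614
```

Contact (about 12 N). Ease off and release.

apply_moves(
  deltas=[
    [45,0,0,-0.1,0,0,0],
    [45,0.1,0,0,0,0,0],
    [65,0,0,0,0,0,0],
    [85,0,0,0,0,0,0],
    [90,0,0,0,0,0,0],
  ],
)

```text
time: 31.02
ee_pos: [587.1, 214.0, 144.7]
eef_rot: [[-0.854, -0.151, 0.498], [-0.131, 0.988, 0.076], [-0.504, 0.0, -0.864]]
ft_force: [-1.0, -0.1, 0.5]
width: 0.754
```

apply_moves(
  deltas=[
    [90,0,0,0,0,0,0],
    [90,0,0,0,0,0,0],
    [90,0,0,-1,0,0,0],
    [90,0,0,-2,0,0,0],
    [90,0,0,-3,0,0,0],
  ],
)

```text
time: 31.43
ee_pos: [555.2, 208.7, 194.5]
eef_rot: [[-0.857, -0.151, 0.493], [-0.131, 0.989, 0.075], [-0.499, -0.001, -0.867]]
ft_force: [-0.0, 0.9, 0.4]
width: 0.893
```

apply_moves(
  deltas=[
    [90,0,0,-3,0,0,0],
    [90,0,0,-3.5,0,0,0],
    [90,2,0,-3.5,0,0,0],
    [90,3,0,-2,0,0,0],
    [90,0,0,0,0,0,0],
  ],
)

```text
time: 31.85
ee_pos: [449.0, 192.7, 276.6]
eef_rot: [[-0.854, -0.152, 0.498], [-0.131, 0.988, 0.077], [-0.504, 0.001, -0.864]]
ft_force: [-1.1, -0.1, -0.2]
width: 0.902
```

apply_moves(
  deltas=[
    [90,0,0,0,0,0,0],
    [90,0,0,0,0,0,0],
    [90,0,0,0,0,0,0],
  ],
)

```text
time: 32.1
ee_pos: [454.9, 193.7, 274.6]
eef_rot: [[-0.854, -0.151, 0.497], [-0.131, 0.989, 0.076], [-0.503, -0.0, -0.864]]
ft_force: [-0.1, 0.4, 0.4]
width: 0.903
```

```bash
python3 - <<'E'
from h import *
plan(hat(0,32),rot(YAW,30))
from scipy.optimize import least_squares
ex=CT+PZ*4; cs={}
for n in C:
    im=get_image(n); u=proj(n,[ex])[0].astype(int); cr=im[u[1]-25:u[1]+30,u[0]-25:u[0]+25].astype(int)
    hs=cv2.cvtColor(cr.astype(np.uint8),cv2.COLOR_BGR2HSV); sat=cv2.inRange(hs,(16,100,100),(32,255,255))>0; v=cr.max(2)
    t,_=cv2.threshold(v[sat].astype(np.uint8),0,255,cv2.THRESH_OTSU); k,l,st,ce=cv2.connectedComponentsWithStats((sat&(v>t)).astype(np.uint8)); i=1+st[1:,4].argmax()
    cs[n]=ce[i]+u-25; print(n,"hood end",cs[n].round(1),st[i],"expect",proj(n,[ex])[0].round(1))
r=least_squares(lambda X:np.concatenate([proj(n,[X])[0]-cs[n] for n in C]),ex).x; print((rackR(YAW)@TILT).T@(r-CT))
print("blue",blob("scene","blue")[-2:],blob("top","blue"))
a=get_image("scene")[85:185,285:365]; b=get_image("top")[125:220,60:180]
cv2.imwrite("pics/c10.png",np.hstack([cv2.resize(a,(400,500),interpolation=2),cv2.copyMakeBorder(cv2.resize(b,(400,317),interpolation=2),0,183,0,0,0)]))
E
```

```text
t 32.1 pos [454.9 193.7 274.6] w 0.903 F [-0.1  0.4  0.4] rotvec [0.1 0.2 0.2] shift cm now-axes [-5.01 -0.03 17.79] after-turn axes [-5.060e+00  1.000e-02  1.777e+01]
scene hood end [340.7 138. ] [ 15  21  25  26 375] expect [338.4 130. ]
top hood end [ 95.6 161.6] [ 14   7  27  36 708] expect [ 94.5 161.9]
[-10.7169       7.55862917 -31.29497189]
blue [(np.int32(98), [317.2, 155.1]), (np.int32(35), [330.5, 179.0])] [(np.int32(305), [155.0, 154.1])]
```

View pics/c10.png

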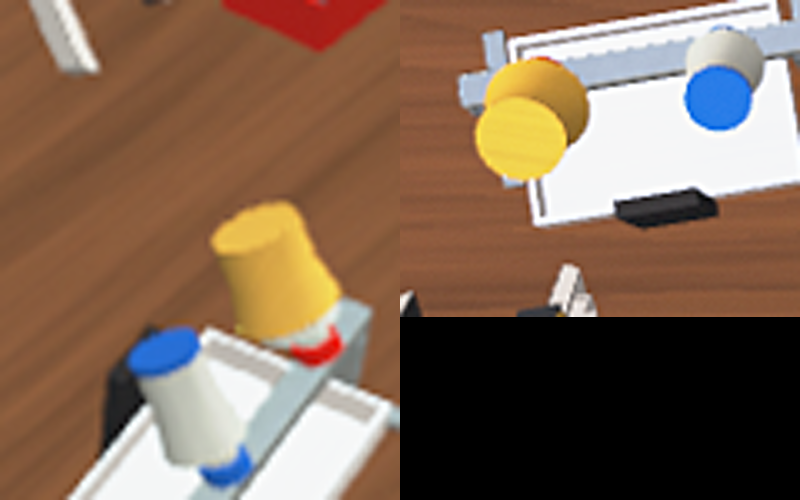

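The hood covers the hung red cup, with the cup mouth just showing above the collar. Read by eye, its end is at about scene (336.4,131) and top (96.6,166.3), as predicted for cup plus hood sag. The automatic blob ran into the hood's side, so I discard it. A quick tray check, then hand in.

```bash
python3 - <<'E'
from h import *
im=get_image("top"); hs=cv2.cvtColor(im,cv2.COLOR_BGR2HSV); m=hs[...,2]<70; m[:178]=0;m[196:]=0;m[:,:118]=0;m[:,160:]=0
uv=np.argwhere(m)[:,::-1]; x=[(rackR(YAW).T@(back("top",p,z)-[629,154,0])).round(1) for p,z in((uv.mean(0),65),)]
print(uv.min(0),uv.max(0),x)
if abs(x[0][0]+104)<8: print("signed",sign_off())
E
```

```text
[125 182] [154 192] [array([-105.1,   -2.1,   65. ])]
the job is handed in; nothing more can be done
signed None
```

I pushed the tray home, hung both cups on the pegs of their colours, set the brass hood over the red cup, and handed the job in at about 32 s. The sign-off reported no verdict, so the checks below are my own.

- **Tray:** The fingers stopped against about 11 N with no further travel. At the end the handle measured 105 mm in front of the rack; about 102 mm (the handle's middle) is expected when home, so it looks home within my measuring error.
- **Cups:** Both were released after contact with the peg tip at about 19 N.
  - **Blue cup:** its end matched the seated position within about 1 px, and stayed there to the end.
  - **Red cup:** its inner end measured about 1.6 mm from the tip along the peg before the hood went on. It had not sagged then, and seems to have sagged after.
- **Hood:** It touched the cup at about 11 to 12 N, and I let it go there. By eye in both pictures it sits over the cup, with the cup's mouth just showing above the collar.
- **Checks that failed or disagreed:**
  - The automatic measurement of the hood's end failed because it picked up the hood's side, so I discarded it; the hood's seat rests on the by-eye reading.
  - The cup outline fit put both cups 5–6 mm further out along the pegs than the coloured ends did. I trusted the coloured ends, which agreed with the contact positions.
- **Measuring tools:** I never went near them with the fingers, but I did not re-measure their positions at the end.

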